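# Pull out the tester's parts tray and pack it

## Task

Pull the parts tray out of the case under the cream push-button tester all the way to its stop, without dragging the tester along the bench. Then pack the battery door and the spring holder side by side in the tray's front bay, both standing flat on its floor with their grips upward, and leave the tray fully out and the other things on the bench where they are.

Things in the scene. Friction and masses are not known exactly. Their poses are not given: they have to be found in the camera images.
- tester: Loose 4.5 kg bench tester, held by friction only: grey case 200 x 170 mm (x, y), 106 mm high, open at its front (-x); on it a cream metal box (106 to 186 mm high, same width) overhanging the front by 30 mm, red button on top. Origin: on the bench, midway across; x points to its back, the tray comes out along -x. Case from x = -50 to 150 mm, cream box's front edge at x = -80 mm.
- tray (a joint): How far the aluminium parts tray in the tester's case is out, m; 0 closed, grows as it is pulled along the tester's -x. It runs with a few N of friction. Its full travel is not marked (somewhere from 100 to 160 mm): a firm stop is felt, and pulling on against it drags the whole tester.
- tray_handle (a point): Middle of the tray's bow handle: level round bar, 10 mm thick, 100 mm long along y, 45 mm before the tray's front panel, 56 mm above the bench. Axes as the tester's. The cream box's underside is 50 mm above it, its edge 15 mm behind the bar when shut: a gripper pointing straight down does not fit, one tilted 30 to 45 degrees, fingers pointing down and towards the tester, does.
- tray_bay (a point): Centre of the floor of the tray's front bay, an open-topped compartment just behind its front panel, 54 mm (x) by 116 mm (y) inside, floor 50 mm above the bench. Axes as the tester's. Its walls rise 16 mm, the front panel 20 mm, above that floor. It moves with the tray; from 100 mm out it is open from above.
- battery_door: Tan plastic battery door lying flat with its cell web upward: a plate 48 x 62 x 6 mm (x, y, z), on whose middle stands a web 14 mm thick (x), 40 mm long (y) up to 46 mm above the underside: the grip. Origin: centre of its underside. About 50 g.
- spring_holder: Chrome key spring holder: a round base 46 mm across and 12 mm high with small spring stubs, and an upright stem 18 mm in diameter in the middle up to 46 mm above the underside: the grip. Origin: centre of its underside. About 120 g.
- calculator: Finished brown calculator 115 x 62 x 24 mm, bystander. Origin: centre of its underside.
- buzzer_disc: White ceramic buzzer disc, 35 mm across, 8 mm thick, bystander. Origin: centre of its underside.
- screwdriver: Screwdriver 160 mm long lying along its x, bystander.
- jar: Jar with steel cap, 52 mm across, 70 mm high, bystander. Origin: centre of its underside.
Things that resemble listed ones, but are neither listed nor needed, are in the scene too. Of the things that look like the spring_holder, take the one that is farthest to the robot's right at the start.

How it is judged:
By the outcome, as a careful person would: the job done as asked, in the order asked, and still so for the second after the job is handed in, with the robot touching nothing.
It also fails if it takes over 72 s, if anything falls off the work surface, if the arm or the gripper's body presses on something with over 40 N, if the wrist force passes 120 N, or if a joint passes its speed limit or range.

## Robot

A 7-joint arm with a two-finger parallel gripper is mounted at the origin on the work surface. World frame = base frame: x ahead of the robot, y to its left, z up, the work surface at z = 0. Lengths are in m, angles in rad, forces in N, time in s.
With the tool pointing down it reaches from about 0.4 to 0.9 m from the base axis. Payload 5.6 kg.
Tool frame: the origin (TCP) lies between the finger pads; the fingertips stand 19 mm ahead of it and the grasp point (between the pads) is the TCP; z points along the fingers, y is the line along which they close (so a half turn about z gives the same grasp; the last joint's range is limited). The gripper opens to 92 mm and grips with 3 to 60 N. Pads are 20 mm wide; open, the fingers measure 128 mm over their backs; the gripper's body (75 mm by 189 mm) begins 69 mm behind the grasp point.
Start: joints at [-0.043, 0.468, -0.012, 1.603, 0.006, 1.071, -0.056], TCP at [0.65, -0, 0.234] pointing down, gripper open.
Joint ranges: [-2.53, 2.53], [-0.31, 2.02], [-1.57, 1.55], [0.28, 2.44], [-1.29, 4.43], [0.15, 1.84], [-2.92, 2.92]. Speed limits (rad/s): [2.57, 2.57, 3.14, 3.14, 3.14, 3.14, 3.14].

## Interface

Orientations are given as a unit quaternion [x, y, z, w].
In Python, from rig import bot, snapshot, ticket gives the robot as it stands.
- The arm moves only by the tool servo_tool, never from a script. Its argument "steps" is a list that holds one entry, the list of rows, each a list of 5 numbers: the shift along the tool's x, y, z in m, then the turn about the tool's z in rad, then the opening, from 0 (shut) to 1 (fully open). A call has 1 to 12 rows; each row is the pose to reach, as a shift and turn from the pose commanded when the call began, along the tool's axes at that moment; what a row does not reach only later rows make up. A row lasts 1/8 s, in which the tool goes at most 62.5 mm and 10.7 degrees, less where a joint would pass 70% of its speed; a pose out of reach is approached as far as the arm can. A call with a gripper value outside its range is refused whole. The fingers move at their own pace and stop on an object; the grip force is fixed at half the most. Time passes only in rows, so rows that repeat a pose let the fingers close. It gives the time, the measured TCP pose, the force, the opening and the grip force at its end, in the units of the state.
- bot.get_state(): the state, without advancing time (a new reading comes with each control period).
- snapshot(name): name is "scene" or "side" or "wrist"; returns a dict with "img" (480x640x3 uint8, blue, green, red), "vfov" (degrees; the focal length in pixels is half the picture's height over the tangent of half this angle, whatever the lens; pixels are square), "cx", "cy" (the principal point, pixels), "world_from_camera" (4x4, takes a point from camera to world coordinates); the wrist camera has in their place "tool_from_camera" (4x4, takes a point from camera to tool coordinates, whose origin is the TCP and whose axes are the flange's). Camera axes: x right, y down, z forward; pixel columns grow to the right and rows downward; lengths in m; the calibration is good to about 2 mm. A picture is of the moment at which its call begins: read the wrist's pose just before it. There is no depth.
- ticket.finish_job(): hands the job in; it is judged then, once.
The state is a dict: "time_s": time; "qpos": joint angles; "qvel": joint speeds; "tau": joint torques, N m; "ee_pos": TCP position; "tcp_rot": TCP orientation; "contact_force": force on the tool from outside, world axes, zero at the start; "moment": the same for the moment, N m; "finger_gap": opening from 0.0 (shut) to 1.0 (fully open); "gripper_force": force on a finger pad.
Only numpy, scipy, OpenCV 4.12 (cv2) and the standard library are available. Lean on these libraries where they do the work, as an engineer would, in place of code of your own. Each camera call takes 0.05 s, during which the arm holds its last target. There are 200 camera calls.

## Working session

There is one attempt and no reset: what is moved stays moved. The work goes in short steps, Python scripts to look and compute and a tool call to move; the robot and the scene stay as the last step left them, time stands still between calls to the robot, and variables do not carry over. Pictures are saved under pics/ and viewed, at most 10 in all, crops included, and the job is handed in when it is done.

Besides the shell and the picture viewer there is one more tool, called after "Emit:" as name(argument=value, ...) on one line, values as JSON. servo_tool: Moves the arm, as the interface text tells. Its arguments: {"type":"object","properties":{"steps":{"type":"array","items":{"type":"array","items":{"type":"array","items":{"type":"number"}}}}},"required":["steps"]}

```bash
ls; mkdir -p pics; python3 - <<'E'
from rig import bot, snapshot
import cv2,numpy as np,pickle
print(bot.get_state())
for n in ["scene","side","wrist"]:
    s=snapshot(n); cv2.imwrite(f"pics/{n}0.png",s["img"]); pickle.dump(s,open(f"pics/{n}0.pkl","wb"))
    print(n,{k:(np.round(v,4).tolist() if not np.isscalar(v) else v) for k,v in s.items() if k!="img"})
E
```

```text
pics
{'time_s': 0.0, 'qpos': array([-0.04298398,  0.46840442, -0.01161848,  1.60361584,  0.0060203 ,
        1.07139125, -0.05626649]), 'qvel': array([-0.00276381, -0.00060422, -0.00025253, -0.0015078 , -0.00035009,
       -0.00180728, -0.00135203]), 'tau': array([-3.39112758e-04, -5.20573139e+01, -1.31628491e-02, -2.43752271e+01,
       -5.67366311e-02,  1.73054746e-02,  1.50106093e-04]), 'ee_pos': array([ 6.49451349e-01, -7.43881497e-05,  2.32625878e-01]), 'tcp_rot': array([ 7.07114562e-01,  7.07098438e-01, -6.76794787e-04, -5.81399616e-04]), 'contact_force': array([-0.52501621, -0.1589131 ,  0.22695182]), 'moment': array([-0.04371022, -0.01445606, -0.07983958]), 'gripper_force': 0.0, 'finger_gap': 0.9990485831938987}
scene {'vfov': 46.94500118432333, 'cx': 330.44454761053134, 'cy': 244.09612947433345, 'world_from_camera': [[-0.9271, 0.3355, -0.1673, 0.7997], [0.3746, 0.8106, -0.4502, 0.5769], [-0.0154, -0.48, -0.8771, 1.198], [0.0, 0.0, 0.0, 1.0]]}
side {'vfov': 43.468541626660326, 'cx': 303.7074141128242, 'cy': 237.57944794982635, 'world_from_camera': [[-0.9432, -0.1452, 0.2989, 0.2263], [-0.3315, 0.475, -0.8152, 0.9225], [-0.0236, -0.8679, -0.4962, 0.62], [0.0, 0.0, 0.0, 1.0]]}
wrist {'vfov': 60.84164642455713, 'cx': 322.1190528051276, 'cy': 241.44235041952385, 'tool_from_camera': [[0.0003, -0.9667, -0.2559, 0.072], [1.0, 0.0002, 0.0005, -0.001], [-0.0004, -0.2559, 0.9667, -0.1503], [0.0, 0.0, 0.0, 1.0]]}
```

View pics/scene0.png

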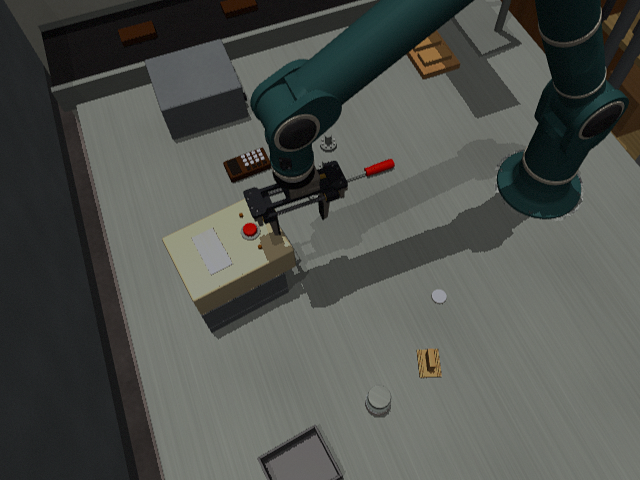

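View pics/side0.png

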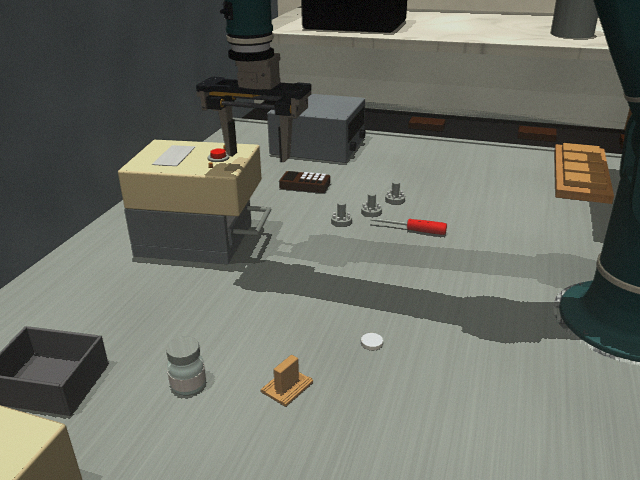

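The scene view shows the tester with its cream top at about (163–295, 200–300), the door at (429,362), the disc at (439,296), the jar at (378,400) and the calculator at (247,163). The side view shows three holders at (342,215), (372,205) and (396,192), the bow handle near (262,218) and the door at (287,385). Next I'll enlarge these areas for accurate corners.

```bash
cat > h.py <<'E'
import numpy as np,pickle,cv2
from scipy.spatial.transform import Rotation as R
def K(s):
    f=240/np.tan(np.radians(s["vfov"])/2); return np.array([[f,0,s["cx"]],[0,f,s["cy"]],[0,0,1.]])
def ld(n): return pickle.load(open(f"pics/{n}.pkl","rb"))
def cam(s,st=None):
    if "world_from_camera" in s: return s["world_from_camera"]
    T=np.eye(4);T[:3,:3]=R.from_quat(st["tcp_rot"]).as_matrix();T[:3,3]=st["ee_pos"]
    return T@s["tool_from_camera"]
def onz(s,px,z,st=None):
    T=cam(s,st);d=T[:3,:3]@np.linalg.inv(K(s))@np.array([px[0],px[1],1.])
    return T[:3,3]+d*(z-T[2,3])/d[2]
def proj(s,P,st=None):
    T=np.linalg.inv(cam(s,st));P=np.atleast_2d(P)
    p=(K(s)@(T[:3,:3]@P.T+T[:3,3:])).T
    return p[:,:2]/p[:,2:]
E
python3 - <<'E'
from h import *
a=ld("scene0");b=ld("side0")
r=lambda v:np.round(v,3)
for p in [(342,222),(372,213),(396,200)]: print("holder base",r(onz(b,p,0.004)))
print("holder scene",r(onz(a,(329,147),0.004)))
print("door", r(onz(a,(430,362),0.006)), r(onz(b,(287,388),0.006)))
print("disc",r(onz(a,(439,296),.008)),"jar",r(onz(a,(378,394),.07)))
for p in [(163,240),(197,300),(297,248)]: print("top a",r(onz(a,p,.186)))
for p in [(122,172),(152,141),(260,147),(240,186)]: print("top b",r(onz(b,p,.186)))
for p in [(264,234),(269,209),]: print("handle b",r(onz(b,p,.056)))
can=np.zeros((600,800,3),np.uint8)
def put(s,x,y,w,h,X,Y,k):
    can[Y:Y+h*k,X:X+w*k]=cv2.resize(s["img"][y:y+h,x:x+w],None,fx=k,fy=k,interpolation=cv2.INTER_CUBIC)
put(b,110,130,170,140,0,0,3)      # tester side 510x420
put(b,325,175,85,55,510,0,3)      # holders 255x165
put(b,255,350,65,60,510,170,4)    # door side 260x240
put(a,155,190,150,145,0,420,1)
put(a,410,340,45,45,510,415,4)    # door scene 180x180
put(a,310,125,40,35,200,425,4)    # holder scene
cv2.imwrite("pics/crop1.png",can)
E
```

```text
holder base [ 0.541 -0.177  0.004]
holder base [ 0.489 -0.237  0.004]
holder base [ 0.452 -0.316  0.004]
holder scene [ 0.463 -0.317  0.004]
door [0.481 0.322 0.006] [0.475 0.33  0.006]
disc [0.391 0.191 0.008] jar [0.625 0.355 0.07 ]
top a [ 0.929 -0.087  0.186]
top a [0.899 0.074 0.186]
top a [0.674 0.04  0.186]
top b [0.886 0.079 0.186]
top b [ 0.919 -0.076  0.186]
top b [ 0.691 -0.106  0.186]
top b [0.652 0.073 0.186]
handle b [0.643 0.005 0.056]
handle b [ 0.674 -0.095  0.056]
```

View pics/crop1.png

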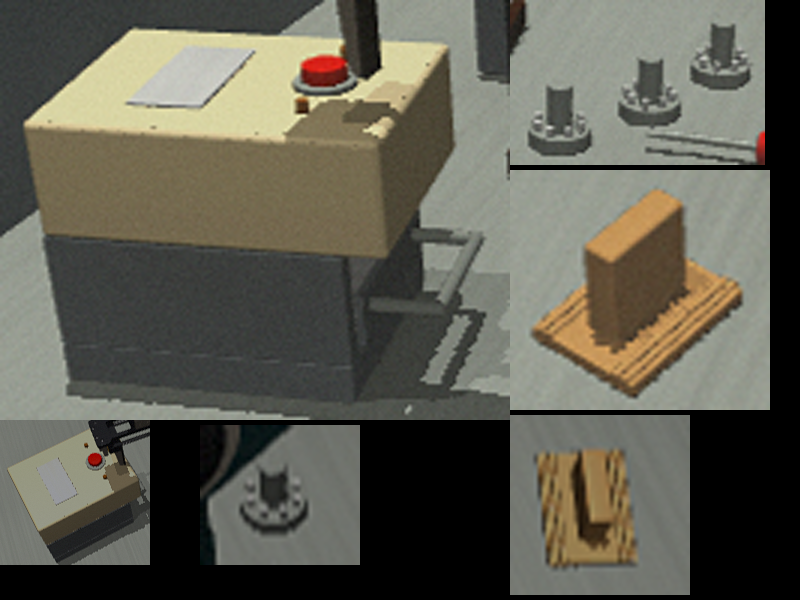

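View pics/wrist0.png

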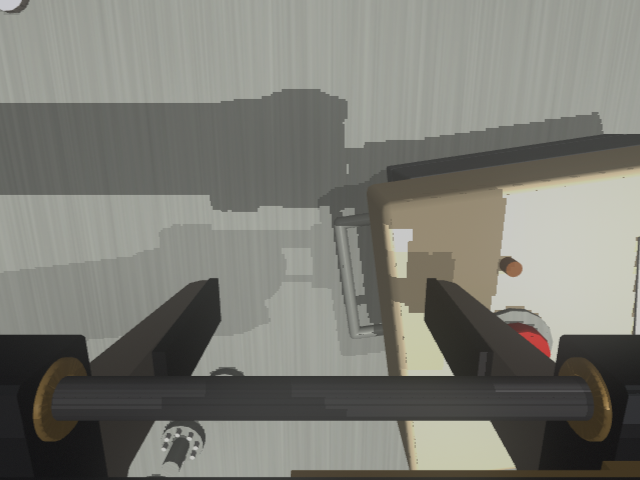

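The crops show clean corners of the tester, the bow handle, the door plate and web, and the three holders. In the wrist view the bow bar runs from about (343,222) to (354,333). Next I'll fit poses to these points.

```bash
cat > fit.py <<'E'
from h import *
from scipy.optimize import least_squares
def pose(p,P): 
    c,s=np.cos(p[2]),np.sin(p[2]);P=np.array(P,float)
    return np.c_[p[0]+c*P[:,0]-s*P[:,1],p[1]+s*P[:,0]+c*P[:,1],P[:,2]]
def fit(obs,x0):
    # obs: list of (snap,st,[(px,py,X,Y,Z)])
    f=lambda p:np.concatenate([(proj(s,pose(p,np.array(o)[:,2:]),st)-np.array(o)[:,:2]).ravel() for s,st,o in obs])
    r=least_squares(f,x0,loss="soft_l1");return r.x,np.round(f(r.x).reshape(-1,2),1).tolist()
E
python3 - <<'E'
from fit import *
a=ld("scene0");b=ld("side0");w=ld("wrist0")
st=dict(ee_pos=[.64945,-.00007,.23263],tcp_rot=[.707115,.707098,-.000677,-.000581])
A=.08;B=.085
side=[(118.7,171.3,.15,B,.186),(154,140,.15,-B,.186),(260,144.7,-A,-B,.186),(237,176,-A,B,.186),(238.7,215,-A,B,.106),(133.3,261.7,.15,B,0),(228.3,264,-.05,B,0)]
sc=[(163,240,.15,-B,.186),(197,300,.15,B,.186)]
x,e=fit([(b,None,side),(a,None,sc)],[.76,0,0.15]);print("tester",x,e)
xs,e=fit([(b,None,side)],[.76,0,0.15]);print("side only",xs)
for n,s,t,pp in[("side",b,None,[(257.7,233.3),(270.7,208.3)]),("wrist",w,st,[(343,222),(354,333)])]:
    for p in pp:
        q=onz(s,p,.056,t); d=q[:2]-x[:2];c,sn=np.cos(x[2]),np.sin(x[2])
        print(n,np.round(q,4),"local",np.round([c*d[0]+sn*d[1],-sn*d[0]+c*d[1]],4))
X,Y=.024,.031
dS=[(260.75,390,X,Y,.006),(285.5,405.75,-X,Y,.006),(313,380,-X,-Y,.006)]
dA=[(416.2,349.5,X,-Y,.006),(440.5,349.3,-X,-Y,.006),(441.7,377,-X,Y,.006),(420,378,X,Y,.006)]
for o in([(b,None,dS),(a,None,dA)],[(b,None,dS)],[(a,None,dA)]): print("door",*fit(o,[.48,.325,0.]))
dw=[(274.2,370.5),(281.2,373),(298.7,358.7),(292,355)]
print("webtop",[np.round(onz(b,p,.046),3).tolist() for p in dw])
print("holder",[np.round(onz(s,p,z),4).tolist() for s,p,z in[(b,(395.7,183.7),.046),(b,(395,198.3),.012),(a,(328.2,145.5),.012),(a,(328.2,136),.046)]])
E
```

```text
tester [ 0.76534777 -0.03170215  0.15997456] [[-2.4, -0.7], [-1.5, -1.9], [-0.0, -2.0], [0.1, 1.0], [1.8, 1.8], [-0.4, -4.9], [1.4, 0.3], [0.4, -2.3], [-0.1, 1.3]]
side only [ 0.76473561 -0.03117625  0.15255572]
side [0.6561 0.0061 0.056 ] local [-0.1018  0.0547]
side [ 0.672  -0.0994  0.056 ] local [-0.103  -0.0519]
wrist [0.6654 0.0019 0.056 ] local [-0.0934  0.0491]
wrist [ 0.6764 -0.0979  0.056 ] local [-0.0984 -0.0511]
door [ 0.47879111  0.32484166 -0.34279014] [[-1.6, -0.1], [-0.9, -0.7], [-0.6, 0.1], [2.6, -0.0], [-0.1, -0.8], [2.6, -0.8], [2.2, -0.8]]
door [ 0.47733891  0.32475729 -0.33972658] [[-0.7, 0.2], [0.2, -0.5], [0.3, 0.3]]
door [ 0.48323284  0.32452746 -0.3708024 ] [[1.1, 0.3], [-1.6, 0.1], [0.3, 0.1], [-0.2, -0.5]]
webtop [[0.488, 0.342, 0.046], [0.477, 0.344, 0.046], [0.464, 0.309, 0.046], [0.476, 0.304, 0.046]]
holder [[0.4545, -0.3128, 0.046], [0.4532, -0.3075, 0.012], [0.465, -0.3166, 0.012], [0.4626, -0.3206, 0.046]]
```

Emit:
servo_tool(steps=[[[0,0,-0.06,0,1],[0,0,-0.12,0,1],[0,0,-0.18,0,1],[0,0,-0.24,0,1],[0,0,-0.3,0,1],[0,0,-0.36,0,1],[0,0,-0.42,0,1],[0,0,-0.48,0,1],[0,0,-0.54,0,1],[0,0,-0.6,0,1]]])

```text
time_s: 1.4
ee_pos: [0.5769, -0.0052, 0.7466]
tcp_rot: [0.705, 0.698, 0.105, 0.068]
contact_force: [-0.3, 1.5, 0.5]
finger_gap: 1.0
gripper_force: 0.0
```

```bash
cat > s.py <<'E'
from rig import bot
from h import *
s=bot.get_state();M=R.from_quat(s["tcp_rot"]).as_matrix()
print(round(s["time_s"],2),"q",np.round(s["qpos"],3),"p",np.round(s["ee_pos"],4),"F",np.round(s["contact_force"],1),"gap",round(s["finger_gap"],3),round(s["gripper_force"],1))
print(np.round(M,3),"tilt",np.degrees(np.arccos(-M[2,2])))
E
python3 s.py
```

```text
1.4 q [-0.693  0.189  0.925  0.942 -0.26   1.842  0.096] p [ 0.5769 -0.0052  0.7466] F [-0.3  1.5  0.5] gap 1.0 0.0
[[ 0.003  0.97   0.243]
 [ 0.999 -0.016  0.052]
 [ 0.054  0.242 -0.969]] tilt 14.355724347446335
```

Emit:
servo_tool(steps=[[[0,0,0.06,0,1],[0,0,0.12,0,1],[0,0,0.18,0,1]]])

```text
time_s: 1.78
ee_pos: [0.6203, 0.0043, 0.5689]
tcp_rot: [0.705, 0.699, 0.104, 0.067]
contact_force: [0.5, -0.1, 0.4]
finger_gap: 1.0
gripper_force: 0.0
```

```bash
python3 s.py
```

```text
1.77 q [-0.777  0.157  0.89   1.366 -0.197  1.439  0.086] p [0.6203 0.0043 0.5689] F [ 0.5 -0.1  0.4] gap 1.0 0.0
[[ 0.002  0.971  0.24 ]
 [ 0.999 -0.015  0.052]
 [ 0.054  0.24  -0.969]] tilt 14.21994722901278
```

Emit:
servo_tool(steps=[[[0,0.02,-0.058,0,1],[0,0.04,-0.116,0,1],[0,0.06,-0.174,0,1],[0,0.08,-0.232,0,1],[0,0.1,-0.29,0,1],[0,0.12,-0.348,0,1],[0,0.14,-0.406,0,1],[0,0.16,-0.464,0,1]]])

```text
time_s: 2.78
ee_pos: [0.6163, -0.0088, 0.7811]
tcp_rot: [0.702, 0.693, 0.132, 0.095]
contact_force: [-0.4, 0.2, -0.8]
finger_gap: 1.001
gripper_force: 0.0
```

```bash
python3 s.py
```

```text
2.77 q [-0.103  0.24   0.138  0.74  -0.094  1.841 -0.027] p [ 0.6163 -0.0088  0.7811] F [-0.4  0.2 -0.8] gap 1.001 0.0
[[ 0.004  0.949  0.316]
 [ 0.999 -0.021  0.05 ]
 [ 0.054  0.315 -0.947]] tilt 18.66159972470136
```

Emit:
servo_tool(steps=[[[0,0.2,-0.6,0,1],[0,0.2,-0.6,0,1],[0,0.2,-0.6,0,1],[0,0.2,-0.6,0,1],[0,0.2,-0.6,0,1],[0,0.2,-0.6,0,1],[0,0.2,-0.6,0,1],[0,0.2,-0.6,0,1]]])

```text
time_s: 3.78
ee_pos: [0.563, -0.0148, 0.833]
tcp_rot: [0.697, 0.687, 0.162, 0.123]
contact_force: [-0.6, 0.6, -0.5]
finger_gap: 0.998
gripper_force: 0.0
```

```bash
python3 s.py
```

```text
3.77 q [-0.134  0.133  0.172  0.763 -0.09   1.841 -0.024] p [ 0.563  -0.0148  0.833 ] F [-0.6  0.6 -0.5] gap 0.998 0.0
[[ 0.002  0.919  0.395]
 [ 0.998 -0.025  0.051]
 [ 0.057  0.394 -0.917]] tilt 23.482220248152128
```

Emit:
servo_tool(steps=[[[0,0.32,-0.7,0,1],[0,0.32,-0.7,0,1],[0,0.32,-0.7,0,1],[0,0.32,-0.7,0,1]]])

```text
time_s: 4.28
ee_pos: [0.5455, -0.0191, 0.8743]
tcp_rot: [0.691, 0.68, 0.19, 0.151]
contact_force: [-0.3, -0.1, 0.2]
finger_gap: 1.002
gripper_force: 0.0
```

Emit:
servo_tool(steps=[[[0,0.32,-0.7,0,1],[0,0.32,-0.7,0,1],[0,0.32,-0.7,0,1],[0,0.32,-0.7,0,1]]])

```text
time_s: 4.78
ee_pos: [0.517, -0.0234, 0.9151]
tcp_rot: [0.685, 0.672, 0.218, 0.178]
contact_force: [-0.4, -1.2, 0.1]
finger_gap: 0.999
gripper_force: 0.0
```

```bash
python3 s.py
```

```text
4.78 q [-0.209  0.055  0.263  0.68  -0.095  1.842 -0.02 ] p [ 0.517  -0.0234  0.9151] F [-0.4 -1.2  0.1] gap 0.999 0.0
[[ 0.001  0.843  0.537]
 [ 0.998 -0.033  0.05 ]
 [ 0.06   0.536 -0.842]] tilt 32.656809524704435
```

Emit:
servo_tool(steps=[[[0,0.4,-0.65,0,0],[0,0.4,-0.65,0,0],[0,0.4,-0.65,0,0],[0,0.4,-0.65,0,0]]])

```text
time_s: 5.28
ee_pos: [0.5023, -0.0276, 0.9531]
tcp_rot: [0.677, 0.663, 0.245, 0.204]
contact_force: [-0.3, 0.2, -0.6]
finger_gap: 0.584
gripper_force: 0.0
```

```bash
python3 s.py; python3 - <<'E'
from rig import snapshot
from h import *
a=snapshot("scene");b=snapshot("side")
for n,s in(("scene1",a),("side1",b)): pickle.dump(s,open(f"pics/{n}.pkl","wb"))
can=np.zeros((600,800,3),np.uint8)
def put(s,x,y,w,h,X,Y,k):
    can[Y:Y+h*k,X:X+w*k]=cv2.resize(s["img"][y:y+h,x:x+w],None,fx=k,fy=k,interpolation=cv2.INTER_CUBIC)
put(a,155,185,170,150,0,0,3)   #510x450
put(b,195,190,90,85,510,0,3)  #270x255
put(a,300,110,80,50,0,450,3) #holders
put(b,230,130,35,60,510,260,5)
cv2.imwrite("pics/crop2.png",can)
E
```

```text
5.28 q [-0.216  0.043  0.282  0.613 -0.102  1.842 -0.018] p [ 0.5023 -0.0276  0.9531] F [-0.3  0.2 -0.6] gap 0.584 0.0
[[ 0.     0.798  0.602]
 [ 0.998 -0.037  0.048]
 [ 0.061  0.601 -0.797]] tilt 37.15730651035167
```

View pics/crop2.png

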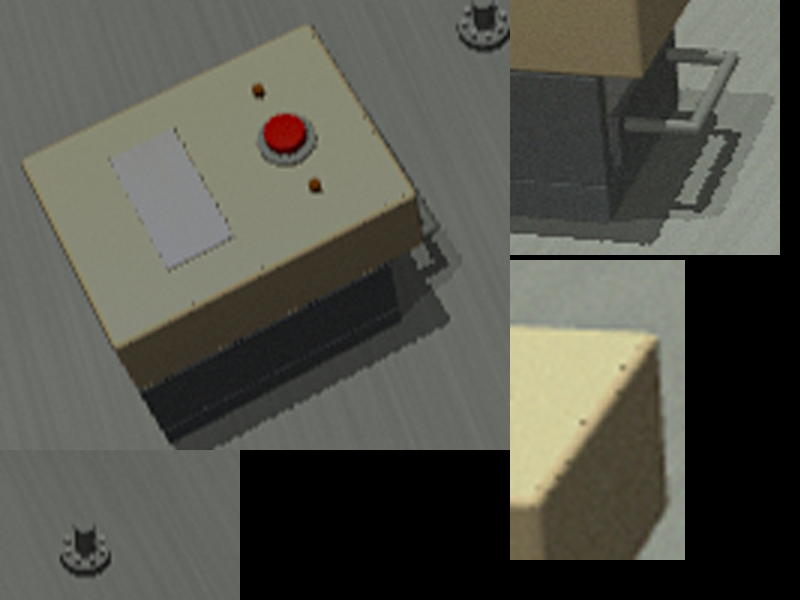

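The scene crop shows the whole cream top, with corners at (162.7,239), (258.3,193.7), (293.3,249.3) and (194.3,300.7). In the side view the bar's ends are at about (257,232) and (269,209). I'll refit the poses with these.

```bash
python3 - <<'E'
from fit import *
a=ld("scene1");b=ld("side1")
A=.08;B=.085
side=[(118.7,171.3,.15,B,.186),(154,140,.15,-B,.186),(259.4,145,-A,-B,.186),(236,179,-A,B,.186),(238.3,215.3,-A,B,.106),(261.4,179,-A,-B,.106),(125,208.5,.15,B,.106),(133.3,261.7,.15,B,0),(228.3,263.3,-.05,B,0)]
sc=[(162.7,239,.15,-B,.186),(258.3,193.7,-A,-B,.186),(293.3,249.3,-A,B,.186),(194.3,300.7,.15,B,.186),(202.7,315,.15,B,.106),(295,266,-A,B,.106),(212.3,332.3,.15,B,0)]
for o in([(b,None,side),(a,None,sc)],[(b,None,side)],[(a,None,sc)]):
    x,e=fit(o,[.76,0,.15]);print(np.round(x,4),e)
    c,sn=np.cos(x[2]),np.sin(x[2])
    for p in [(256.5,232),(268.5,209)]:
        q=onz(b,p,.056);d=q[:2]-x[:2];print("  bar",np.round(q,4),np.round([c*d[0]+sn*d[1],-sn*d[0]+c*d[1]],4))
E
```

```text
[ 0.768  -0.0329  0.1454] [[-3.4, -1.7], [-1.4, -2.6], [0.1, -2.4], [-0.8, -2.3], [0.4, 1.3], [0.4, -0.1], [-2.2, -0.2], [-1.3, -6.0], [-0.3, 0.6], [-0.6, -2.4], [0.9, -3.5], [2.8, -0.9], [0.1, -0.1], [0.5, 0.4], [3.6, -0.5], [1.0, 0.2]]
  bar [0.6603 0.002  0.056 ] [-0.1015  0.0502]
  bar [ 0.6752 -0.0951  0.056 ] [-0.1009 -0.048 ]
[ 0.7652 -0.0308  0.1473] [[-2.7, -1.0], [-0.9, -2.1], [0.9, -2.0], [0.2, -1.6], [1.4, 2.0], [1.2, 0.5], [-1.5, 0.6], [-0.7, -5.2], [0.6, 1.4]]
  bar [0.6603 0.002  0.056 ] [-0.0989  0.0479]
  bar [ 0.6752 -0.0951  0.056 ] [-0.0985 -0.0503]
[ 0.7702 -0.0324  0.1456] [[-1.5, -1.9], [0.1, -3.0], [1.9, -0.4], [-0.9, 0.5], [-0.5, 1.0], [2.7, 0.0], [0.1, 0.7]]
  bar [0.6603 0.002  0.056 ] [-0.1037  0.0501]
  bar [ 0.6752 -0.0951  0.056 ] [-0.1032 -0.0482]
```

```bash
cat >> s.py <<'E'
import sys
for a in sys.argv[1:]:
    t=np.array(eval(a),float); print("to",a,"tool shift",np.round(M.T@(t-s["ee_pos"]),4))
E
python3 - <<'E'
from h import *
M=R.from_quat([.677,.663,.245,.204]).as_matrix();y,z=M[:,1],M[:,2]
h=np.array([.670,-.047,.056])+.023*y-.007*z
print(h,h-.09*z); p=np.array([.5023,-.0276,.9531])
print("shift pre",M.T@(h-.09*z-p),"hook",M.T@(h-p))
E
```

```text
[ 0.68413895 -0.04819602  0.07540772] [ 0.62991289 -0.0525769   0.14710391]
shift pre [-0.07425586 -0.38191851  0.71774851] hook [-0.07425586 -0.38191851  0.80774851]
```

Emit:
servo_tool(steps=[[[-0.006,-0.03,0.05,-0.175,0],[-0.011,-0.06,0.1,-0.35,0],[-0.017,-0.09,0.15,-0.525,0],[-0.023,-0.12,0.2,-0.7,0],[-0.029,-0.15,0.25,-0.875,0],[-0.034,-0.18,0.3,-1.05,0],[-0.04,-0.21,0.35,-1.225,0],[-0.046,-0.24,0.4,-1.4,0],[-0.052,-0.27,0.45,-1.571,0],[-0.057,-0.3,0.5,-1.571,0],[-0.063,-0.33,0.55,-1.571,0],[-0.069,-0.36,0.6,-1.571,0]]])

```text
time_s: 6.88
ee_pos: [0.5727, -0.0474, 0.2785]
tcp_rot: [0.006, 0.949, 0.035, 0.315]
contact_force: [1.7, 1.4, 0.7]
finger_gap: 0.006
gripper_force: 0.0
```

```bash
python3 s.py "(.630,-.0525,.147)" "(.684,-.048,.0754)"
```

```text
6.88 q [-0.51   0.023  0.618  2.238 -0.513  0.285  2.112] p [ 0.5727 -0.0474  0.2785] F [1.7 1.4 0.7] gap 0.006 0.0
[[-0.802 -0.011  0.597]
 [ 0.033  0.997  0.063]
 [-0.597  0.071 -0.799]] tilt 36.92794249708821
to (.630,-.0525,.147) tool shift [ 0.0324 -0.015   0.139 ]
to (.684,-.048,.0754) tool shift [ 0.0319 -0.0162  0.2288]
```

Emit:
servo_tool(steps=[[[0.011,-0.005,0.046,0,0],[0.022,-0.01,0.092,0,0],[0.032,-0.015,0.139,0,0],[0.032,-0.015,0.139,0,0]]])

```text
time_s: 7.38
ee_pos: [0.637, -0.0601, 0.1642]
tcp_rot: [0.001, 0.952, 0.041, 0.302]
contact_force: [5.2, -4.2, 2.4]
finger_gap: 0.006
gripper_force: 0.0
```

```bash
python3 s.py "(.684,-.048,.0754)"; python3 - <<'E'
from rig import bot,snapshot
from h import *
st=bot.get_state();w=snapshot("wrist");b=snapshot("side")
pickle.dump((st,w),open("pics/w2.pkl","wb"))
B=np.array([.670,-.047,.056]);u=np.array([-.146,.989,0])*.05
print("pred bar",np.round(proj(w,[B-u,B,B+u],st),1))
can=np.zeros((480,800,3),np.uint8);can[:,:560]=w["img"][:,40:600]
can[:240,560:]=cv2.resize(b["img"][150:270,180:300],None,fx=2,fy=2)
cv2.imwrite("pics/w2.png",can)
E
```

```text
7.38 q [ 1.090e-01  3.530e-01  2.000e-03  2.142e+00 -1.292e+00  1.480e-01
  2.923e+00] p [ 0.637  -0.0601  0.1642] F [ 5.2 -4.2  2.4] gap 0.006 0.0
[[-0.817 -0.022  0.576]
 [ 0.028  0.997  0.078]
 [-0.576  0.079 -0.814]] tilt 35.520726397534226
to (.684,-.048,.0754) tool shift [0.013  0.004  0.1003]
pred bar [[250.3 205.2]
 [327.5 194. ]
 [405.9 182.5]]
```

View pics/w2.png

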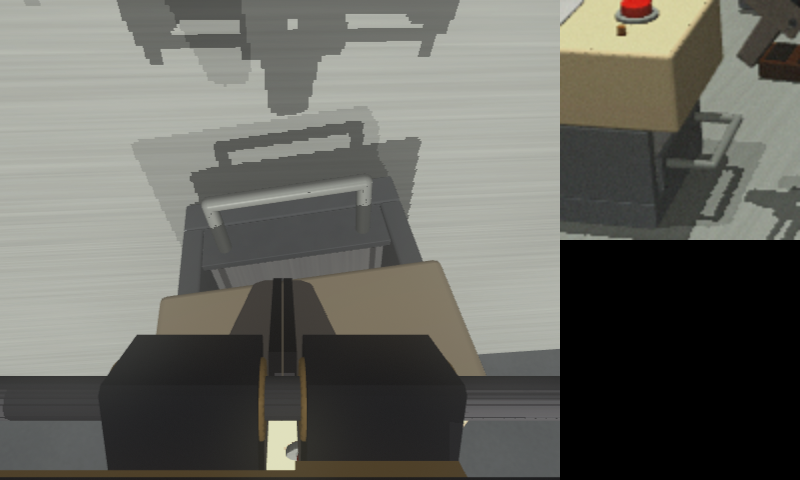

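The bar shows with its ends at full-image pixels (251,205) and (406,183). The prediction was (250,205) and (406,182.5), so the bar pose is confirmed. The wrist joints sit at their limits, though. I'll identify the kinematics to choose a better configuration.

```bash
cat > kin.py <<'E'
from h import *
from scipy.optimize import least_squares
D=[([-0.04298,.46840,-.01162,1.60362,.00602,1.07139,-.05627],[.64945,-.00007,.23263],[.707115,.707098,-.000677,-.000581]),
([-0.693,.189,.925,.942,-.26,1.842,.096],[.5769,-.0052,.7466],[.705,.698,.105,.068]),
([-0.777,.157,.89,1.366,-.197,1.439,.086],[.6203,.0043,.5689],[.705,.699,.104,.067]),
([-0.103,.24,.138,.74,-.094,1.841,-.027],[.6163,-.0088,.7811],[.702,.693,.132,.095]),
([-0.134,.133,.172,.763,-.09,1.841,-.024],[.563,-.0148,.833],[.697,.687,.162,.123]),
([-0.209,.055,.263,.68,-.095,1.842,-.02],[.517,-.0234,.9151],[.685,.672,.218,.178]),
([-.216,.043,.282,.613,-.102,1.842,-.018],[.5023,-.0276,.9531],[.677,.663,.245,.204]),
([-.51,.023,.618,2.238,-.513,.285,2.112],[.5727,-.0474,.2785],[.006,.949,.035,.315]),
([.109,.353,.002,2.142,-1.292,.148,2.923],[.637,-.0601,.1642],[.001,.952,.041,.302])]
Q=np.array([[-2.53,2.53],[-.31,2.02],[-1.57,1.55],[.28,2.44],[-1.29,4.43],[.15,1.84],[-2.92,2.92]])
def fk(q,L):
    Rz=lambda a:R.from_rotvec([0,0,a]);Ry=lambda a:R.from_rotvec([0,a,0])
    h,x1,d3,a3,d5,a5,d7,a7,t=L
    r=Rz(q[0])*Ry(q[1]);p=np.array([0,0,h])+Rz(q[0]).apply([x1,0,0])
    r=r*Rz(q[2]);p=p+r.apply([a3,0,d3]);r=r*Ry(q[3])
    p=p+r.apply([a5,0,0]);r=r*Rz(q[4]);p=p+r.apply([0,0,d5])
    r=r*Ry(q[5]);p=p+r.apply([a7,0,0]);r=r*Rz(q[6]);p=p+r.apply([0,0,d7])
    return p,r*Rz(t)
def cal():
    def f(L):
        o=[]
        for q,p,c in D:
            P,r=fk(q,L);o+=[(P-p),.3*(r.inv()*R.from_quat(c)).as_rotvec()]
        return np.concatenate(o)
    return min((least_squares(f,[.35,0,.4,0,.4,0,.3,0,t]) for t in(0,1.57,3.14,-1.57)),key=lambda r:r.cost)
E
python3 - <<'E'
from kin import *
r=cal();print(r.cost,np.round(r.x,4));print(np.round(r.fun.reshape(-1,6),3))
np.save("L.npy",r.x)
E
```

```text
0.6892623829532611 [0.37   0.0213 0.4313 0.1026 0.4827 0.0145 0.2238 0.0896 0.9194]
[[-0.016 -0.033  0.008  0.    -0.     0.195]
 [-0.007  0.004  0.02  -0.01   0.029  0.205]
 [-0.009 -0.028  0.015 -0.01   0.03   0.204]
 [ 0.001 -0.006  0.001 -0.01   0.029  0.208]
 [ 0.008  0.004  0.001 -0.01   0.03   0.21 ]
 [ 0.007  0.02  -0.007 -0.01   0.029  0.215]
 [ 0.007  0.029 -0.015 -0.01   0.028  0.217]
 [-0.01   0.024 -0.018 -0.016  0.046 -0.726]
 [ 0.017  0.015 -0.005 -0.019  0.057 -0.729]]
```

```bash
sed -i 's/def fk(q,L):/S=np.ones(7)\ndef fk(q,L):\n    q=np.array(q)*S/' kin.py
python3 - <<'E'
import kin,itertools
from kin import *
best=[]
for s in itertools.product([1,-1],repeat=4):
    kin.S=np.array([s[0],1,s[1],1,s[2],1,s[3]]);r=cal();best.append((r.cost,s,r))
best.sort(key=lambda b:b[0])
for c,s,r in best[:3]: print(c,s,np.round(r.x,4))
print(np.round(best[0][2].fun.reshape(-1,6),4))
E
```

```text
0.0021654731537833045 (-1, -1, -1, -1) [ 0.3259 -0.027   0.4688  0.0475  0.4643 -0.0078  0.2794 -0.0177  1.571 ]
0.027575287987451274 (1, 1, -1, -1) [ 0.3566  0.1402  0.294  -0.1485  0.4607 -0.0357  0.2288 -0.1346  1.6808]
0.17608173298706378 (-1, -1, -1, 1) [ 0.3259 -0.027   0.4688  0.0475  0.4643 -0.0078  0.2794 -0.0177  1.8402]
[[ 0.0048  0.0344 -0.0056  0.     -0.     -0.0001]
 [-0.0011 -0.009   0.0003 -0.0003 -0.0001  0.0001]
 [ 0.0028 -0.0072  0.0048 -0.0001 -0.0002 -0.0002]
 [-0.0002  0.0265 -0.0043 -0.0002 -0.     -0.0001]
 [ 0.0026  0.0257 -0.0012 -0.     -0.0001  0.0001]
 [-0.0012  0.0232  0.0008 -0.0003 -0.0004  0.0003]
 [-0.0032  0.0227  0.0003 -0.0002 -0.0001  0.0003]
 [ 0.0013 -0.0006  0.0122  0.0002  0.     -0.    ]
 [-0.0099  0.0131 -0.0073  0.0001  0.     -0.0004]]
```

```bash
python3 - <<'E'
s=open("kin.py").read()
s=s.replace("S=np.ones(7)","S=np.array([-1,1,-1,1,-1,1,-1])").replace("d7,a7,t=L","d7,a7,t,y1,y3,y5=L")
s=s.replace("[x1,0,0]","[x1,y1,0]").replace("[a3,0,d3]","[a3,y3,d3]").replace("[0,0,d5]","[0,y5,d5]").replace("0,t])","0,t,0,0,0])")
s+='''
def ik(p,Rm,q0,L,w=1e-3,seeds=20,rng=np.random.default_rng(0)):
    out=[]
    def f(q):
        P,r=fk(q,L);return np.concatenate([(P-p)*10,(r.inv()*R.from_matrix(Rm)).as_rotvec(),w*(q-q0)])
    for i in range(seeds):
        x0=np.clip(q0 if i==0 else q0+rng.normal(0,.5,7),Q[:,0]+.01,Q[:,1]-.01)
        r=least_squares(f,x0,bounds=(Q[:,0],Q[:,1]))
        out.append((np.linalg.norm(r.fun[:6]),r.x))
    return out
'''
open("kin.py","w").write(s)
E
python3 - <<'E'
from kin import *
r=cal();print(r.cost,np.round(r.x,4));print(np.round(r.fun.reshape(-1,6)[:,:3]*1e3,1));np.save("L.npy",r.x)
L=r.x
# margin over hook poses: tilt, turn(+-90), position along pull
Qm=Q.copy()
az=.1
for tilt in (30,33,36):
  for turn in (1,-1):
    t=np.radians(tilt)
    z=np.array([np.sin(t)*np.cos(az),np.sin(t)*np.sin(az),-np.cos(t)]);n=np.array([np.cos(t)*np.cos(az),np.cos(t)*np.sin(az),np.sin(t)])
    x=turn*n;M=np.c_[x,np.cross(z,x),z]
    for d in(0,.03,.06):
        p=np.array([.670-.989*d,-.047-.146*d,.056])+.017*n-.008*z
        best=None
        for e,q in ik(p,M,np.array([-.3,.3,.4,2.1,-.3 if turn<0 else .3,.5,-turn*1.5]),L,w=1e-2):
            if e<.02:
                m=np.min(np.r_[q-Q[:,0],Q[:,1]-q])
                if best is None or m>best[0]: best=(m,q)
        print(tilt,turn,d,best and (round(best[0],2),np.round(best[1],2)))
E
```

```text
8.872856342837404e-07 [ 3.057e-01  4.000e-04  5.209e-01 -2.000e-04  4.726e-01  2.000e-04
  3.106e-01  5.000e-04  1.571e+00 -2.920e-02 -4.400e-03 -1.000e-04]
[[ 0.  -0.2  0. ]
 [ 0.1 -0.  -0. ]
 [-0.  -0.3 -0.2]
 [ 0.  -0.1  0.2]
 [ 0.4 -0.1 -0.2]
 [-0.3  0.2 -0. ]
 [-0.1  0.3  0.1]
 [ 0.1  0.1  0. ]
 [ 0.   0.   0.1]]
30 1 0 (np.float64(0.0), array([-0.05,  0.57,  0.13,  2.02, -1.29,  0.15, -0.18]))
30 1 0.03 (np.float64(0.0), array([ 0.45,  0.6 , -0.47,  2.06,  1.49,  0.15, -2.81]))
30 1 0.06 (np.float64(0.0), array([ 0.62,  0.62, -0.66,  2.12,  1.67,  0.24, -2.92]))
30 -1 0 (np.float64(0.0), array([-0.05,  0.57,  0.13,  2.02, -1.25,  0.15,  2.92]))
30 -1 0.03 (np.float64(0.0), array([ 0.44,  0.6 , -0.47,  2.06,  1.49,  0.15,  0.34]))
30 -1 0.06 (np.float64(0.02), array([ 0.53,  0.59, -0.54,  2.12,  1.69,  0.17,  0.16]))
33 1 0 (np.float64(0.0), array([ 0.67,  0.74, -0.78,  2.01,  1.73,  0.34, -2.92]))
33 1 0.03 (np.float64(0.0), array([ 0.82,  0.81, -0.96,  2.08,  1.81,  0.46, -2.92]))
33 1 0.06 (np.float64(0.0), array([ 0.93,  0.86, -1.08,  2.14,  1.86,  0.55, -2.92]))
33 -1 0 (np.float64(0.08), array([ 0.53,  0.67, -0.6 ,  2.02,  1.76,  0.23,  0.12]))
33 -1 0.03 (np.float64(0.15), array([ 0.66,  0.69, -0.74,  2.08,  1.85,  0.3 ,  0.08]))
33 -1 0.06 (np.float64(0.21), array([ 0.77,  0.71, -0.85,  2.15,  1.91,  0.36,  0.06]))
36 1 0 (np.float64(0.0), array([ 0.88,  0.94, -1.08,  2.04,  1.91,  0.58, -2.92]))
36 1 0.03 (np.float64(0.0), array([ 0.96,  0.98, -1.16,  2.1 ,  1.95,  0.65, -2.92]))
36 1 0.06 (np.float64(0.0), array([ 1.03,  1.02, -1.23,  2.17,  1.99,  0.71, -2.92]))
36 -1 0 (np.float64(0.24), array([ 0.73,  0.78, -0.85,  2.05,  1.96,  0.39,  0.04]))
36 -1 0.03 (np.float64(0.3), array([ 0.82,  0.8 , -0.93,  2.11,  2.01,  0.45,  0.03]))
36 -1 0.06 (np.float64(0.27), array([ 0.9 ,  0.82, -1.01,  2.17,  2.05,  0.49,  0.02]))
```

```bash
cat > sim.py <<'E'
from kin import *
L=np.load("L.npy")
def err(q,p,r):
    P,c=fk(q,L);return np.r_[p-P,(r*c.inv()).as_rotvec()]
def jac(q):
    P,c=fk(q,L);J=np.zeros((6,7))
    for i in range(7):
        d=q.copy();d[i]+=1e-5;P2,c2=fk(d,L);J[:,i]=np.r_[(P2-P),(c2*c.inv()).as_rotvec()]/1e-5
    return J
V=.7*np.array([2.57,2.57,3.14,3.14,3.14,3.14,3.14])/8
def row(q,p,r):
    q0=q.copy()
    for k in range(15):
        e=err(q,p,r);free=np.ones(7,bool)
        for _ in range(4):
            J=jac(q)[:,free];dq=np.zeros(7);dq[free]=J.T@np.linalg.solve(J@J.T+1e-4*np.eye(6),e)
            bad=free&((q+dq<Q[:,0]+.002)|(q+dq>Q[:,1]-.002))
            if not bad.any():break
            free&=~bad
        q=np.clip(q+np.clip(dq,-.1,.1),Q[:,0],Q[:,1])
    d=q-q0;return q0+d/max(1,np.max(np.abs(d)/V))
def go(q,wp,turn=0,step=.05,show=True):
    """translate (world) to wp with turn about tool z from the pose at q"""
    P,c=fk(q,L);n=max(1,int(np.ceil(max(np.linalg.norm(wp-P)/step,abs(turn)/.17))))
    for i in range(1,n+1): q=row(q,P+(wp-P)*i/n,c*R.from_rotvec([0,0,turn*i/n]))
    for i in range(2): q=row(q,wp,c*R.from_rotvec([0,0,turn]))
    e=err(q,wp,c*R.from_rotvec([0,0,turn]))
    if show: print(n,np.round(wp,3),np.round(q,2),"err mm",round(1e3*np.linalg.norm(e[:3]),1),"deg",round(np.degrees(np.linalg.norm(e[3:])),1))
    return q
E
python3 - <<'E'
from sim import *
# check against first rise
q=np.array(D[0][0]);q=go(q,np.array([.65,0,.833]));print("obs",D[1][0])
q=np.array(D[6][0]);q=go(q,np.array([.577,-.05,.285]),-1.571);print("obs",D[7][0])
for side in(-.35,.35):
    print("side",side)
    q=np.array(D[8][0])
    q=go(q,np.array([.55,-.05,.40]));q=go(q,np.array([.55,side,.40]))
    q=go(q,np.array([.60,side/3-.05,.30]));q=go(q,np.array([.63,-.052,.15]));q=go(q,np.array([.684,-.048,.075]));q=go(q,np.array([.61,-.06,.075]))
E
```

```text
13 [0.65  0.    0.833] [-0.07  0.26  0.02  0.96 -0.    1.84 -0.05] err mm 176.7 deg 5.0
obs [-0.693, 0.189, 0.925, 0.942, -0.26, 1.842, 0.096]
14 [ 0.577 -0.05   0.285] [-0.57  0.02  0.67  2.23 -0.44  0.29  2.03] err mm 0.0 deg 0.0
obs [-0.51, 0.023, 0.618, 2.238, -0.513, 0.285, 2.112]
side -0.35
6 [ 0.55 -0.05  0.4 ] [-0.42 -0.18  0.47  2.09 -0.07  0.61  1.68] err mm 0.0 deg 0.0
7 [ 0.55 -0.35  0.4 ] [-0.21  0.24  1.12  1.82 -0.88  1.03  2.84] err mm 0.0 deg 0.0
5 [ 0.6   -0.167  0.3  ] [-0.55  0.18  1.03  2.08 -0.91  0.6   2.67] err mm 0.0 deg 0.0
4 [ 0.63  -0.052  0.15 ] [-0.23  0.34  0.48  2.14 -1.25  0.37  2.9 ] err mm 49.2 deg 1.8
3 [ 0.684 -0.048  0.075] [ 0.03  0.54  0.13  1.98 -1.25  0.26  2.9 ] err mm 47.7 deg 2.0
2 [ 0.61  -0.06   0.075] [ 0.08  0.44  0.04  2.13 -1.25  0.18  2.9 ] err mm 46.6 deg 1.7
side 0.35
6 [ 0.55 -0.05  0.4 ] [-0.42 -0.18  0.47  2.09 -0.07  0.61  1.68] err mm 0.0 deg 0.0
8 [0.55 0.35 0.4 ] [-0.59  0.11 -0.21  1.83  0.57  0.77  0.44] err mm 0.0 deg 0.0
7 [0.6   0.067 0.3  ] [-0.16  0.07 -0.02  2.11  0.09  0.34  1.32] err mm 0.0 deg 0.0
4 [ 0.63  -0.052  0.15 ] [ 0.01  0.3  -0.01  2.1  -0.41  0.16  1.94] err mm 57.8 deg 2.2
3 [ 0.684 -0.048  0.075] [-0.02  0.52  0.06  1.95 -0.68  0.16  2.21] err mm 58.1 deg 2.4
3 [ 0.61  -0.06   0.075] [ 0.03  0.41  0.04  2.1  -0.68  0.16  2.24] err mm 61.4 deg 2.3
```

```bash
cat > search.py <<'E'
from sim import *
import itertools
t0=np.array(D[8][0]);res=[]
q1=go(t0,np.array([.55,-.05,.40]),show=False)
for x,y,z in itertools.product((.4,.5,.6),(.2,.35,.5),(.22,.32,.42)):
    q=go(q1,np.array([x,y,z]),step=.06,show=False)
    a=q
    for mid in (None,(.55,-.05,.22),(.5,.1,.2)):
        q=a
        if mid: q=go(q,np.array(mid),step=.06,show=False)
        q=go(q,np.array([.63,-.052,.15]),step=.06,show=False);b=q
        q=go(q,np.array([.684,-.048,.075]),step=.03,show=False)
        e=np.linalg.norm(fk(q,L)[0]-[.684,-.048,.075]);eb=np.linalg.norm(fk(b,L)[0]-[.63,-.052,.15])
        tilt=np.degrees(np.arccos(-fk(q,L)[1].as_matrix()[2,2]))
        res.append((e+eb,e,eb,tilt,(x,y,z),mid,np.round(a,2),np.round(q,2)))
res.sort(key=lambda r:r[0])
for r in res[:6]:print(*[np.round(v,3) if isinstance(v,float) else v for v in r])
E
timeout 500 python3 search.py
```

```text
0.0 0.0 0.0 34.297 (0.6, 0.5, 0.22) (0.55, -0.05, 0.22) [-0.92  0.52  0.03  1.7   0.77  0.59  0.08] [ 0.6   0.69 -0.66  2.02  1.84  0.24 -0.03]
0.0 0.0 0.0 35.515 (0.6, 0.5, 0.22) (0.5, 0.1, 0.2) [-0.92  0.52  0.03  1.7   0.77  0.59  0.08] [ 0.67  0.73 -0.75  2.03  1.93  0.29 -0.07]
0.0 0.0 0.0 35.515 (0.5, 0.5, 0.32) (0.5, 0.1, 0.2) [-0.78  0.34 -0.33  1.75  0.83  0.85  0.01] [ 0.67  0.73 -0.75  2.03  1.93  0.29 -0.07]
0.0 0.0 0.0 35.515 (0.5, 0.35, 0.22) None [-0.73  0.25 -0.16  2.11  1.03  0.52 -0.16] [ 0.66  0.73 -0.75  2.03  1.93  0.29 -0.08]
0.0 0.0 0.0 35.515 (0.6, 0.35, 0.42) None [-0.64  0.16 -0.1   1.72  0.5   0.79  0.57] [ 0.67  0.73 -0.75  2.03  1.93  0.29 -0.07]
0.0 0.0 0.0 35.515 (0.6, 0.35, 0.32) (0.5, 0.1, 0.2) [-0.7   0.24 -0.02  1.86  0.62  0.6   0.4 ] [ 0.67  0.73 -0.75  2.03  1.92  0.29 -0.07]
```

```bash
python3 s.py "(.55,-.05,.40)" "(.5,.5,.32)" "(.5,.1,.2)" "(.63,-.052,.15)" | tail -4
```

```text
to (.55,-.05,.40) tool shift [-0.0652  0.0325 -0.2432]
to (.5,.5,.32) tool shift [ 0.0381  0.5753 -0.1646]
to (.5,.1,.2) tool shift [ 0.0947  0.167  -0.0971]
to (.63,-.052,.15) tool shift [0.0121 0.0091 0.0065]
```

Emit:
servo_tool(steps=[[[-0.016,0.008,-0.061,0,0],[-0.033,0.016,-0.122,0,0],[-0.049,0.024,-0.182,0,0],[-0.065,0.032,-0.243,0,0],[-0.054,0.09,-0.234,0,0],[-0.042,0.15,-0.226,0,0],[-0.031,0.21,-0.217,0,0],[-0.02,0.27,-0.209,0,0],[-0.008,0.33,-0.2,0,0],[0.003,0.39,-0.191,0,0],[0.015,0.45,-0.183,0,0],[0.026,0.51,-0.174,0,0]]])

```text
time_s: 8.98
ee_pos: [0.5046, 0.4189, 0.3356]
tcp_rot: [0.001, 0.952, 0.041, 0.304]
contact_force: [1.7, -0.2, -0.1]
finger_gap: 0.007
gripper_force: 0.0
```

```bash
python3 s.py "(.5,.45,.32)" "(.5,.1,.2)" "(.63,-.052,.15)" "(.684,-.048,.075)"
```

```text
8.97 q [-0.75   0.202 -0.227  1.879  0.752  0.761  0.129] p [0.5046 0.4189 0.3356] F [ 1.7 -0.2 -0.1] gap 0.007 0.0
[[-0.815 -0.023  0.579]
 [ 0.026  0.997  0.077]
 [-0.579  0.078 -0.811]] tilt 35.75764033872909
to (.5,.45,.32) tool shift [0.0135 0.0299 0.0124]
to (.5,.1,.2) tool shift [ 0.0739 -0.3283  0.0828]
to (.63,-.052,.15) tool shift [-0.007  -0.4868  0.187 ]
to (.684,-.048,.075) tool shift [-0.0074 -0.4899  0.2794]
```

Emit:
servo_tool(steps=[[[0.012,-0.055,0.014,0,0],[0.025,-0.11,0.028,0,0],[0.037,-0.165,0.042,0,0],[0.049,-0.22,0.055,0,0],[0.062,-0.275,0.07,0,0],[0.074,-0.33,0.083,0,0],[0.054,-0.369,0.109,0,0],[0.034,-0.408,0.135,0,0],[0.013,-0.447,0.161,0,0],[-0.007,-0.487,0.187,0,0],[-0.007,-0.487,0.187,0,0]]])

```text
time_s: 10.35
ee_pos: [0.6309, -0.0557, 0.1492]
tcp_rot: [0.0, 0.952, 0.039, 0.304]
contact_force: [0.8, 1.3, 0.7]
finger_gap: 0.007
gripper_force: 0.0
```

```bash
python3 s.py "(.684,-.048,.075)"; python3 - <<'E'
from rig import bot
from h import *
M=R.from_quat(bot.get_state()["tcp_rot"]).as_matrix();p=bot.get_state()["ee_pos"]
h=np.array([.670,-.047,.056])-.023*M[:,0]-.007*M[:,2];print(h,M.T@(h-p))
E
```

```text
10.35 q [ 0.711  0.491 -0.728  2.131  1.509  0.16   0.259] p [ 0.6309 -0.0557  0.1492] F [0.8 1.3 0.7] gap 0.007 0.0
[[-0.815 -0.024  0.578]
 [ 0.024  0.997  0.075]
 [-0.578  0.075 -0.812]] tilt 35.67937017124895
to (.684,-.048,.075) tool shift [-0.0002  0.0009  0.0916]
[ 0.6847056  -0.04808538  0.07498861] [-0.00075568  0.00078293  0.09199367]
```

Reached with the tilt kept. Now slide in behind the bar.

Emit:
servo_tool(steps=[[[0,0,0.03,0,0],[0,0,0.06,0,0],[0,0,0.09,0,0],[0,0,0.092,0,0]]])

```text
time_s: 10.85
ee_pos: [0.6828, -0.0462, 0.0724]
tcp_rot: [0.0, 0.952, 0.041, 0.302]
contact_force: [0.1, 0.6, -0.2]
finger_gap: 0.004
gripper_force: 0.0
```

```bash
python3 s.py "(.684-.989*.015,-.048-.146*.015,.075)" "(.684-.989*.065,-.048-.146*.065,.075)"
```

```text
10.85 q [ 0.656  0.731 -0.735  2.034  1.954  0.288 -0.103] p [ 0.6828 -0.0462  0.0724] F [ 0.1  0.6 -0.2] gap 0.004 0.0
[[-0.818 -0.024  0.575]
 [ 0.025  0.997  0.077]
 [-0.575  0.078 -0.814]] tilt 35.47756433155269
to (.684-.989*.015,-.048-.146*.015,.075) tool shift [ 0.0095 -0.0034 -0.0103]
to (.684-.989*.065,-.048-.146*.065,.075) tool shift [ 0.0498 -0.0095 -0.0393]
```

Emit:
servo_tool(steps=[[[0.006,-0.001,-0.004,0,0],[0.012,-0.002,-0.009,0,0],[0.018,-0.003,-0.013,0,0],[0.026,-0.004,-0.019,0,0],[0.034,-0.005,-0.024,0,0],[0.042,-0.006,-0.03,0,0],[0.05,-0.0075,-0.036,0,0],[0.058,-0.009,-0.042,0,0],[0.058,-0.009,-0.042,0,0]]])

```text
time_s: 11.98
ee_pos: [0.6119, -0.0578, 0.0752]
tcp_rot: [0.001, 0.952, 0.04, 0.304]
contact_force: [1.0, 0.2, 4.1]
finger_gap: 0.007
gripper_force: 1.7
```

```bash
python3 s.py; python3 - <<'E'
from rig import bot,snapshot
from h import *
st=bot.get_state();w=snapshot("wrist");b=snapshot("side")
can=np.zeros((480,800,3),np.uint8);can[:,:440]=w["img"][:,100:540]
can[:,440:]=cv2.resize(b["img"][140:300,170:290],None,fx=3,fy=3)
cv2.imwrite("pics/w3.png",can)
E
```

```text
11.97 q [ 0.828  0.716 -0.871  2.188  2.134  0.354 -0.232] p [ 0.6119 -0.0578  0.0752] F [1.  0.2 4.1] gap 0.007 1.7
[[-0.815 -0.023  0.579]
 [ 0.026  0.997  0.076]
 [-0.579  0.077 -0.812]] tilt 35.726799570882626
```

View pics/w3.png

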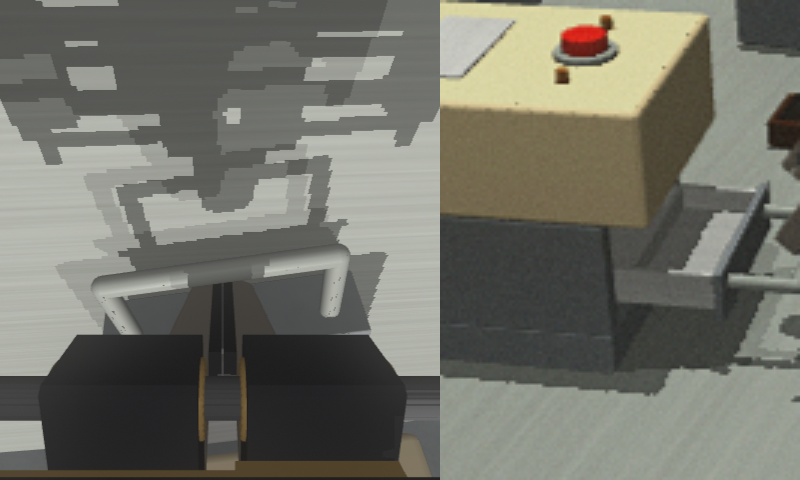

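The tray is coming out: the bar is hooked by the shut fingers and the bay is partly open. Now I'll check how far this configuration can continue.

```bash
python3 - <<'E'
from sim import *
q=np.array([.828,.716,-.871,2.188,2.134,.354,-.232]);P=fk(q,L)[0];print(P)
for d in(.03,.05,.07,.09,.1): q=go(q,P+d*np.array([-.989,-.146,0]),step=.01);P0=0;
E
python3 - <<'E'
print([ (round(.805*d,4),round(-.122*d,4),round(-.58*d,4)) for d in(.004,.008,.03)])
E
```

```text
[ 0.61186055 -0.05862023  0.07522953]
3 [ 0.582 -0.063  0.075] [ 0.9   0.71 -0.92  2.25  2.19  0.38 -0.27] err mm 0.0 deg 0.0
2 [ 0.562 -0.066  0.075] [ 0.94  0.71 -0.95  2.29  2.23  0.39 -0.29] err mm 0.0 deg 0.0
2 [ 0.543 -0.069  0.075] [ 0.99  0.71 -0.97  2.33  2.26  0.4  -0.31] err mm 0.0 deg 0.0
2 [ 0.523 -0.072  0.075] [ 1.03  0.7  -1.    2.37  2.3   0.41 -0.33] err mm 0.0 deg 0.0
1 [ 0.513 -0.073  0.075] [ 1.06  0.7  -1.01  2.39  2.31  0.42 -0.34] err mm 0.0 deg 0.0
[(0.0032, -0.0005, -0.0023), (0.0064, -0.001, -0.0046), (0.0242, -0.0037, -0.0174)]
```

Emit:
servo_tool(steps=[[[0.0065,-0.001,-0.0045,0,0],[0.013,-0.002,-0.0095,0,0],[0.0195,-0.003,-0.014,0,0],[0.0242,-0.0037,-0.0174,0,0],[0.0242,-0.0037,-0.0174,0,0]]])

```text
time_s: 12.7
ee_pos: [0.582, -0.0623, 0.0744]
tcp_rot: [0.001, 0.952, 0.04, 0.304]
contact_force: [1.3, 1.0, 4.6]
finger_gap: 0.005
gripper_force: 2.1
```

Emit:
servo_tool(steps=[[[0.0016,-0.0002,-0.0012,0,0],[0.0032,-0.0005,-0.0023,0,0],[0.0048,-0.0007,-0.0035,0,0]]])

```text
time_s: 13.08
ee_pos: [0.5767, -0.0631, 0.0744]
tcp_rot: [0.001, 0.952, 0.04, 0.304]
contact_force: [2.0, -0.0, 5.0]
finger_gap: 0.005
gripper_force: 2.5
```

Emit:
servo_tool(steps=[[[0.0016,-0.0002,-0.0012,0,0],[0.0032,-0.0005,-0.0023,0,0]]])

```text
time_s: 13.32
ee_pos: [0.5728, -0.0636, 0.0743]
tcp_rot: [0.001, 0.952, 0.04, 0.304]
contact_force: [2.8, -1.3, 6.1]
finger_gap: 0.006
gripper_force: 2.6
```

Emit:
servo_tool(steps=[[[0.0016,-0.0002,-0.0012,0,0],[0.0032,-0.0005,-0.0023,0,0]]])

```text
time_s: 13.58
ee_pos: [0.5689, -0.0642, 0.0743]
tcp_rot: [0.001, 0.952, 0.04, 0.304]
contact_force: [2.4, -0.8, 5.1]
finger_gap: 0.006
gripper_force: 2.7
```

Emit:
servo_tool(steps=[[[0.0016,-0.0002,-0.0012,0,0],[0.0032,-0.0005,-0.0023,0,0]]])

```text
time_s: 13.82
ee_pos: [0.565, -0.0647, 0.0743]
tcp_rot: [0.001, 0.952, 0.04, 0.304]
contact_force: [2.7, -0.2, 5.9]
finger_gap: 0.007
gripper_force: 2.7
```

Emit:
servo_tool(steps=[[[0.0016,-0.0002,-0.0012,0,0],[0.0032,-0.0005,-0.0023,0,0]]])

```text
time_s: 14.08
ee_pos: [0.5611, -0.0653, 0.0743]
tcp_rot: [0.001, 0.952, 0.04, 0.304]
contact_force: [3.4, -0.7, 5.3]
finger_gap: 0.004
gripper_force: 2.7
```

Emit:
servo_tool(steps=[[[0.0016,-0.0002,-0.0012,0,0],[0.0032,-0.0005,-0.0023,0,0]]])

```text
time_s: 14.32
ee_pos: [0.5572, -0.0659, 0.0743]
tcp_rot: [0.001, 0.952, 0.04, 0.304]
contact_force: [3.4, 0.6, 5.7]
finger_gap: 0.007
gripper_force: 2.7
```

Emit:
servo_tool(steps=[[[0.0016,-0.0002,-0.0012,0,0],[0.0032,-0.0005,-0.0023,0,0]]])

```text
time_s: 14.58
ee_pos: [0.5533, -0.0665, 0.0743]
tcp_rot: [0.001, 0.952, 0.04, 0.304]
contact_force: [3.3, 0.3, 6.4]
finger_gap: 0.007
gripper_force: 2.8
```

Emit:
servo_tool(steps=[[[0.0016,-0.0002,-0.0012,0,0],[0.0032,-0.0005,-0.0023,0,0]]])

```text
time_s: 14.82
ee_pos: [0.5494, -0.0671, 0.0743]
tcp_rot: [0.001, 0.952, 0.04, 0.304]
contact_force: [3.4, -0.4, 5.1]
finger_gap: 0.002
gripper_force: 2.8
```

Emit:
servo_tool(steps=[[[0.0016,-0.0002,-0.0012,0,0],[0.0032,-0.0005,-0.0023,0,0]]])

```text
time_s: 15.08
ee_pos: [0.5454, -0.0676, 0.0743]
tcp_rot: [0.001, 0.952, 0.04, 0.304]
contact_force: [3.3, 0.0, 5.8]
finger_gap: 0.007
gripper_force: 2.8
```

Emit:
servo_tool(steps=[[[0.0016,-0.0002,-0.0012,0,0],[0.0032,-0.0005,-0.0023,0,0]]])

```text
time_s: 15.32
ee_pos: [0.5423, -0.0681, 0.0747]
tcp_rot: [0.001, 0.952, 0.04, 0.304]
contact_force: [9.6, 3.1, 1.9]
finger_gap: 0.008
gripper_force: 4.2
```

Emit:
servo_tool(steps=[[[0.0008,-0.0001,-0.0006,0,0],[0.0008,-0.0001,-0.0006,0,0]]])

```text
time_s: 15.58
ee_pos: [0.5421, -0.0681, 0.075]
tcp_rot: [0.001, 0.952, 0.04, 0.305]
contact_force: [9.5, 2.0, 1.5]
finger_gap: 0.005
gripper_force: 4.1
```

Firm stop felt: the force rose and the TCP no longer moves, about 134 mm out. Now I'll disengage and simulate how to bring the tool back to vertical.

Emit:
servo_tool(steps=[[[-0.004,0.0006,0.003,0,0],[-0.007,0.001,0.005,0,0],[-0.007,0.001,-0.03,0,0],[-0.007,0.001,-0.08,0,0],[-0.007,0.001,-0.13,0,0],[-0.007,0.001,-0.18,0,0],[-0.007,0.001,-0.23,0,0]]])

```text
time_s: 16.45
ee_pos: [0.4671, -0.09, 0.1768]
tcp_rot: [0.009, 0.956, 0.029, 0.292]
contact_force: [-0.6, -1.4, -0.2]
finger_gap: 0.007
gripper_force: 0.0
```

```bash
python3 s.py; cat > unt.py <<'E'
from sim import *
from rig import bot
def tilt(q):
    z=fk(q,L)[1].as_matrix()[:,2];return np.degrees(np.arccos(-z[2])),np.degrees(np.arctan2(z[1],z[0]))
q0=np.array(bot.get_state()["qpos"])
for wps in ([(.40,-.05,.35),(.2,-.05,.25)],[(.40,.1,.45),(.40,.1,.2),(.2,.05,.2)],[(.4,.1,.2),(.1,.0,.2)]):
    q=q0
    for wp in wps[:-1]: q=go(q,np.array(wp),step=.06)
    for k in range(10):
        P=fk(q,L)[0];d=np.array(wps[-1])-np.array(wps[-2]);d/=np.linalg.norm(d)
        Rr=fk(q,L)[1]
        for i in range(4): q=row(q,P+d*min(.06*(i+1),.12),Rr)
        print("  ",np.round(fk(q,L)[0],3),np.round(q,2),np.round(tilt(q),1))
E
python3 unt.py
```

```text
16.45 q [ 1.439  0.369 -1.306  2.404  1.274  0.171  0.589] p [ 0.4671 -0.09    0.1768] F [-0.6 -1.4 -0.2] gap 0.007 0.0
[[-0.829  0.     0.559]
 [ 0.034  0.998  0.05 ]
 [-0.558  0.061 -0.827]] tilt 34.16079355523746
4 [ 0.4  -0.05  0.35] [ 1.45  0.31 -1.31  2.31  0.62  0.2   1.24] err mm 175.4 deg 1.4
   [ 0.444 -0.129  0.189] [ 1.67  0.36 -1.39  2.39  0.55  0.18  1.45] [33.1  6. ]
   [ 0.413 -0.179  0.164] [ 1.75  0.44 -1.29  2.39  0.22  0.18  1.87] [33.1  9.6]
   [ 0.372 -0.231  0.128] [ 1.89  0.63 -1.21  2.39  0.16  0.18  2.04] [36.2 14. ]
   [ 0.283 -0.265  0.079] [ 2.28  1.37 -1.55  2.39  1.26  0.8   1.35] [36.2 18.7]
   [ 0.222 -0.268  0.022] [ 2.43  1.47 -1.43  2.41  1.33  0.84  1.52] [35.5 19.3]
   [ 0.115 -0.268 -0.032] [ 2.52  1.11 -0.98  2.4   0.83  0.44  2.29] [35.5 19.3]
   [ 0.053 -0.266 -0.102] [ 2.52  1.15 -0.75  2.33  0.77  0.37  2.56] [34.3 19.7]
   [ 0.012 -0.259 -0.175] [ 2.52  1.25 -0.6   2.27  0.92  0.32  2.56] [32.4 20.2]
   [-0.029 -0.247 -0.242] [ 2.52  1.34 -0.48  2.19  1.04  0.26  2.56] [30.2 20.6]
   [-0.071 -0.23  -0.305] [ 2.52  1.42 -0.36  2.11  1.13  0
[... 1180 characters left out ...]
0.265] [ 0.24 -0.23 -0.64  2.4   0.08  0.4   1.06] [31.4  5.8]
   [0.395 0.124 0.262] [ 0.17 -0.23 -0.61  2.4   0.13  0.43  0.98] [30.1  5.2]
   [0.385 0.125 0.259] [ 0.13 -0.23 -0.61  2.4   0.18  0.48  0.87] [28.8  2.4]
   [0.372 0.128 0.256] [ 0.08 -0.23 -0.61  2.4   0.25  0.53  0.74] [27.6 -1.1]
   [0.356 0.136 0.253] [-0.   -0.23 -0.61  2.4   0.3   0.59  0.58] [26.4 -5.3]
   [0.332 0.146 0.251] [-0.11 -0.23 -0.61  2.4   0.35  0.67  0.39] [ 25.3 -10.5]
   [0.299 0.158 0.248] [-0.24 -0.23 -0.61  2.4   0.37  0.78  0.17] [ 24.2 -17.1]
   [0.252 0.171 0.245] [-0.41 -0.23 -0.61  2.4   0.35  0.9  -0.07] [ 23. -25.]
   [0.179 0.187 0.244] [-0.66 -0.23 -0.61  2.4   0.28  1.04 -0.35] [ 22.1 -33. ]
```

```bash
cat > plan.py <<'E'
from sim import *
from rig import bot,snapshot
st=bot.get_state();q0=np.array(st["qpos"]);w=snapshot("wrist");pickle.dump((st,w),open("pics/tray1.pkl","wb"))
T=np.linalg.inv(w["tool_from_camera"])
print("tcp px",(K(w)@(T[:3,:3]@np.zeros(3)+T[:3,3]))/T[2,3])
P,r=fk(q0,L);M=r.as_matrix();z=M[:,2]
tes=np.array([.767,-.032,0]);ex=np.array([.989,.146,0]);ey=np.array([-.146,.989,0])
bay=tes-.155*ex+np.array([0,0,.05])
print("bay px",proj(w,[bay+a*.027*ex+b*.058*ey for a in(-1,1) for b in(-1,1)],st).round(0).tolist())
door=np.array([.479,.325,.042]);hol=np.array([.457,-.314,.041])
psi=np.arctan2(M[2,1],M[2,0]);print("psi to level y",[round(a,3) for a in(psi,)], "check",[ (r*R.from_rotvec([0,0,s])).as_matrix()[2,1] for s in(psi,-psi,np.pi/2-psi)])
q=q0
for name,p,t in [("up",P+[-.02,.1,.12],0),("predoor",door-.09*z,0),("turn",door-.09*z,.35),("door",door,0),("up",door+[0,0,.1],-.35-.1),("over",bay+[.0,.02,.15],0),("bay",bay+.024*ey+[0,0,.043],0),("up",bay+[-.02,0,.18],0),("hol",hol+[0,0,.08],0),("hol",hol,0),("up",hol+[0,0,.12],0),("over",bay-.032*ey+[0,0,.15],0),("bay",bay-.032*ey+[0,0,.042],0)]:
    print(name,end=" ");q=go(q,np.array(p),t,step=.06)
E
python3 plan.py
```

```text
tcp px [321.08518556 320.60123079   1.        ]
bay px [[282.0, 268.0], [420.0, 249.0], [294.0, 302.0], [418.0, 286.0]]
psi to level y [np.float64(3.033)] check [np.float64(1.0408340855860843e-17), np.float64(-0.12085938131113558), np.float64(-0.548356341517392)]
up 3 [0.446 0.009 0.296] [ 1.18  0.18 -1.21  2.32  0.72  0.2   0.94] err mm 103.7 deg 3.0
predoor 7 [0.429 0.32  0.116] [-0.12  0.63 -1.02  2.25  1.59  0.97 -0.67] err mm 0.0 deg 0.0
turn 3 [0.429 0.32  0.116] [-0.11  0.63 -1.03  2.25  1.59  0.98 -1.02] err mm 0.0 deg 0.0
door 2 [0.479 0.325 0.042] [-0.16  0.81 -0.89  2.18  1.8   0.98 -1.09] err mm 0.0 deg 0.0
up 3 [0.479 0.325 0.142] [-0.09  0.57 -0.96  2.16  1.51  0.89 -0.4 ] err mm 0.0 deg 0.0
over 7 [ 0.614 -0.035  0.2  ] [ 0.82  0.42 -0.95  2.12  1.17  0.33  0.66] err mm 0.0 deg 0.0
bay 2 [ 0.61  -0.031  0.093] [ 0.7   0.63 -0.84  2.19  1.94  0.4  -0.05] err mm 0.0 deg 0.0
up 3 [ 0.594 -0.055  0.23 ] [ 1.07  0.42 -1.17  2.13  1.05  0.39  0.83] err mm 0.0 deg 0.0
hol 6 [ 0.457 -0.314  0.121] [ 1.72  0.78 -1.2   2.19  1.15  0.31  1.44] err mm 0.0 deg 0.0
hol 2 [ 0.457 -0.314  0.041] [ 1.59  0.88 -1.    2.21  1.76  0.23  0.9 ] err mm 0.0 deg 0.0
up 2 [ 0.457 -0.314  0.161] [ 1.83  0.89 -1.43  2.17  1.18  0.52  1.42] err mm 0.0 deg 0.0
over 5 [ 0.618 -0.086  0.2  ] [ 1.1   0.6  -1.21  2.09  1.31  0.48  0.71] err mm 0.0 deg 0.0
bay 2 [ 0.618 -0.086  0.092] [ 0.9   0.73 -0.96  2.15  1.87  0.42  0.19] err mm 0.0 deg 0.0
```

```bash
python3 - <<'E'
from sim import *
from rig import bot
st=bot.get_state();q0=np.array(st["qpos"]);P,r=fk(q0,L);M=r.as_matrix();z=M[:,2]
t=np.array([.479,.325,.042])-.1*z
q=go(q0,t,step=.06);print(M.T@(t-P))
E
```

```text
7 [0.423 0.32  0.125] [-0.05  0.63 -1.1   2.27  1.6   0.98 -0.7 ] err mm 0.0 deg 0.0
[0.07808987 0.40729935 0.03943212]
```

Emit:
servo_tool(steps=[[[0.011,0.058,0.006,0,0.3],[0.022,0.116,0.011,0,0.8],[0.033,0.174,0.017,0,0.8],[0.045,0.233,0.022,0,0.8],[0.056,0.291,0.028,0,0.8],[0.067,0.349,0.034,0,0.8],[0.078,0.407,0.039,0,0.8],[0.078,0.407,0.039,0,0.8]]])

```text
time_s: 17.5
ee_pos: [0.4245, 0.3244, 0.1248]
tcp_rot: [0.008, 0.955, 0.03, 0.294]
contact_force: [0.6, -0.4, 0.0]
finger_gap: 0.8
gripper_force: 0.0
```

```bash
python3 s.py; python3 - <<'E'
from rig import bot,snapshot
from h import *
st=bot.get_state();w=snapshot("wrist");pickle.dump((st,w),open("pics/door1.pkl","wb"))
b=snapshot("side");a=snapshot("scene");pickle.dump((a,b),open("pics/ab2.pkl","wb"))
c,s=np.cos(-.345),np.sin(-.345)
pl=[np.array([.479,.325,.006])+[c*x-s*y,s*x+c*y,0] for x in(-.024,.024) for y in(-.031,.031)]
print("pred plate",proj(w,pl,st).round(0).tolist())
s1,t=pickle.load(open("pics/tray1.pkl","rb"))
can=np.zeros((600,800,3),np.uint8)
can[0:300,0:500]=cv2.resize(t["img"][200:350,230:480],None,fx=2,fy=2,interpolation=cv2.INTER_CUBIC)
can[300:600,0:500]=cv2.resize(w["img"][150:350,160:493],(500,300),interpolation=cv2.INTER_CUBIC)
can[0:600,500:800]=cv2.resize(b["img"][160:360,170:270],(300,600),interpolation=cv2.INTER_CUBIC)
cv2.imwrite("pics/c3.png",can)
E
```

```text
17.5 q [ 0.061  0.83  -1.305  2.258  1.684  1.205 -0.677] p [0.4245 0.3244 0.1248] F [ 0.6 -0.4  0. ] gap 0.8 0.0
[[-0.827 -0.003  0.562]
 [ 0.033  0.998  0.053]
 [-0.561  0.063 -0.826]] tilt 34.35105019063016
pred plate [[277.0, 174.0], [367.0, 195.0], [260.0, 224.0], [340.0, 240.0]]
```

View pics/c3.png

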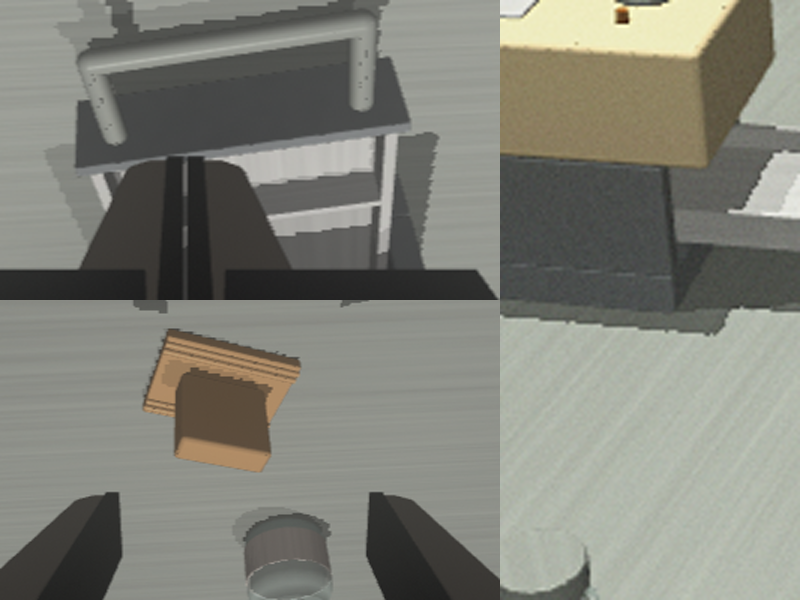

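The tray crop shows the front panel's top edge from (268,282) to (435,262), the right wall's inner edge at (421,268) and the divider's top edge at (367,306)–(419,300). The lower crop shows the door with plate corners (272,169), (360,194) and (255,223), and its web top around (308,254).

```bash
python3 - <<'E'
from fit import *
st,w=pickle.load(open("pics/door1.pkl","rb"));s1,t=pickle.load(open("pics/tray1.pkl","rb"))
X,Y=.024,.031
o=[(272,169.3,-X,-Y,.006),(359.8,194,-X,Y,.006),(255.2,223.3,X,-Y,.006),(281,241,-.007,-.02,.046),(339.8,254.6,-.007,.02,.046),(276.5,254.6,.007,-.02,.046),(335.8,264.5,.007,.02,.046)]
print("door",*fit([(w,st,o)],[.479,.325,-.34]))
tes=np.array([.767,-.032]);c,s=np.cos(.146),np.sin(.146)
for n,p,z in[("panelL",(268.5,281.5),.07),("panelR",(435,262.5),.07),("rwall",(421.5,268.5),.066),("rwall2",(417.5,332.5),.066),("lwall in",(282.5,287.5),.066),("div1",(367.5,306.5),.066),("div2",(419,300),.066),("bar l",(272,230),.061),("bar r",(415,208),.061)]:
    q=onz(t,p,z,s1);d=q[:2]-tes;print(n,q.round(4),"local",np.round([c*d[0]+s*d[1],-s*d[0]+c*d[1]],4))
E
```

```text
door [ 0.47764252  0.32165453 -0.34577249] [[-0.1, 3.1], [2.0, -0.3], [-0.6, -0.1], [0.3, -0.3], [3.0, -2.4], [-1.3, 0.3], [-1.1, 0.9]]
panelL [ 0.586  -0.1256  0.07  ] local [-0.1927 -0.0663]
panelR [0.5716 0.0046 0.07  ] local [-0.188   0.0646]
rwall [ 0.5839 -0.0028  0.066 ] local [-0.1769  0.0555]
rwall2 [0.6905 0.0128 0.066 ] local [-0.0692  0.0555]
lwall in [ 0.6009 -0.1157  0.066 ] local [-0.1765 -0.0586]
div1 [ 0.6369 -0.0421  0.066 ] local [-0.1302  0.0089]
div2 [0.6305 0.0035 0.066 ] local [-0.1299  0.055 ]
bar l [ 0.5363 -0.1185  0.061 ] local [-0.2408 -0.052 ]
bar r [ 0.5203 -0.0181  0.061 ] local [-0.242   0.0497]
```

Emit:
servo_tool(steps=[[[0,-0.004,0.01,0.14,0.65],[0.001,-0.008,0.02,0.28,0.65],[0.001,-0.008,0.03,0.407,0.65],[0.002,-0.008,0.06,0.407,0.65],[0.002,-0.008,0.085,0.407,0.65],[0.002,-0.008,0.0984,0.407,0.65],[0.002,-0.008,0.0984,0.407,0.65],[0.002,-0.008,0.0984,0.407,0],[0.002,-0.008,0.0984,0.407,0],[0.002,-0.008,0.0984,0.407,0],[0.002,-0.008,0.0984,0.407,0],[0.002,-0.008,0.0984,0.407,0]]])

```text
time_s: 19.15
ee_pos: [0.479, 0.3184, 0.0437]
tcp_rot: [0.201, 0.934, 0.088, 0.282]
contact_force: [-2.2, -0.6, 5.8]
finger_gap: 0.479
gripper_force: 29.4
```

```bash
python3 s.py; python3 - <<'E'
from rig import bot
from h import *
r=R.from_quat(bot.get_state()["tcp_rot"])
for a in(-.407,-.45,-.5,-.53,-.56): 
    M=(r*R.from_rotvec([0,0,a])).as_matrix();print(a,"y az",np.degrees(np.arctan2(M[1,1],M[0,1])).round(1),"yz",M[2,1].round(3))
print("up in tool",r.as_matrix()[2])
E
```

```text
19.15 q [ 0.049  1.006 -1.15   2.204  1.909  1.194 -1.103] p [0.479  0.3184 0.0437] F [-2.2 -0.6  5.8] gap 0.479 29.4
[[-0.76   0.326  0.562]
 [ 0.425  0.904  0.051]
 [-0.491  0.278 -0.826]] tilt 34.35638119584089
-0.407 y az 90.1 yz 0.061
-0.45 y az 92.1 yz 0.036
-0.5 y az 94.5 yz 0.008
-0.53 y az 95.9 yz -0.009
-0.56 y az 97.3 yz -0.026
up in tool [-0.49129536  0.27768151 -0.82554336]
```

Emit:
servo_tool(steps=[[[-0.0075,0.0042,-0.0124,0,0],[-0.0147,0.0083,-0.0248,0,0],[-0.0147,0.0083,-0.0248,-0.15,0],[-0.0147,0.0083,-0.0248,-0.3,0],[-0.0147,0.0083,-0.0248,-0.45,0],[-0.0147,0.0083,-0.0248,-0.53,0],[-0.0147,0.0083,-0.0248,-0.53,0]]])

```text
time_s: 20.02
ee_pos: [0.4795, 0.3181, 0.0739]
tcp_rot: [-0.05, 0.954, 0.011, 0.295]
contact_force: [-0.7, -0.5, -0.4]
finger_gap: 0.476
gripper_force: 28.2
```

```bash
python3 s.py;  python3 - <<'E'
from rig import bot,snapshot
from h import *
b=snapshot("side");a=snapshot("scene");w=snapshot("wrist")
can=np.zeros((600,800,3),np.uint8)
can[:,:400]=cv2.resize(b["img"][330:420,245:305],(400,600),interpolation=cv2.INTER_CUBIC)
can[:300,400:]=cv2.resize(w["img"][150:390,160:480],(400,300))
can[300:,400:]=cv2.resize(a["img"][300:390,380:500],(400,300),interpolation=cv2.INTER_CUBIC)
cv2.imwrite("pics/c4.png",can)
E
```

```text
20.02 q [ 0.05   0.9   -1.147  2.202  1.82   1.124 -0.545] p [0.4795 0.3181 0.0739] F [-0.7 -0.5 -0.4] gap 0.476 28.2
[[-0.821 -0.102  0.562]
 [-0.088  0.995  0.051]
 [-0.564 -0.008 -0.826]] tilt 34.3503932303247
```

View pics/c4.png

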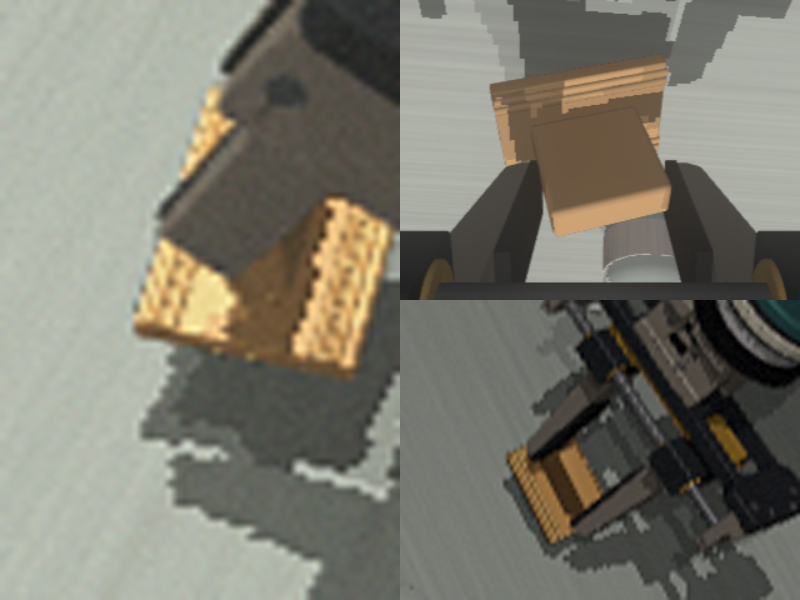

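The wrist view shows the door held on its corners, rolled about 15° to the pads. I'll set it down so it settles flat, back off, and measure it again from its silhouette.

Emit:
servo_tool(steps=[[[0.006,0,0.009,0,0],[0.0115,0,0.017,0,0],[0.0115,0,0.017,0,0],[0.0115,0,0.017,0,0.9],[0.0115,0,0.017,0,0.9],[0.0115,0,0.017,0,0.9],[0.0115,0,0.017,0,0.9],[0.0115,0,-0.03,0,0.9],[0.0115,0,-0.07,0,0.9],[0.0115,0,-0.07,0,0.9]]])

```text
time_s: 21.42
ee_pos: [0.43, 0.3145, 0.1264]
tcp_rot: [-0.051, 0.954, 0.012, 0.296]
contact_force: [0.4, 0.7, -0.2]
finger_gap: 0.903
gripper_force: 0.0
```

```bash
python3 s.py; cat > sil.py <<'E'
from fit import *
from rig import bot,snapshot
from scipy.optimize import minimize
def box(x,y,a,b): return [(i*x,j*y,k) for i in(-1,1) for j in(-1,1) for k in(a,b)]
def sil(w,st,x0,z0=0,tag="sil"):
    hsv=cv2.cvtColor(w["img"],cv2.COLOR_BGR2HSV)
    m=cv2.inRange(hsv,(5,70,40),(28,255,255))
    pc=proj(w,[[x0[0],x0[1],z0+.02]],st)[0];keep=np.zeros_like(m)
    cv2.circle(keep,tuple(int(v) for v in pc),130,255,-1);m&=keep
    n,lab,sts,_=cv2.connectedComponentsWithStats(m);i=1+np.argmax(sts[1:,4]);m=((lab==i)*255).astype(np.uint8)
    m=cv2.morphologyEx(m,cv2.MORPH_CLOSE,np.ones((9,9)))
    def ren(p):
        r=np.zeros_like(m)
        for b in(box(.024,.031,0,.006),box(.007,.02,0,.046)):
            P=pose(p,b);P[:,2]+=z0
            h=cv2.convexHull((proj(w,P,st)*16).astype(np.int32));cv2.fillConvexPoly(r,h,255,shift=4)
        return r
    f=lambda u:np.count_nonzero(ren([x0[0]+u[0]*.01,x0[1]+u[1]*.01,x0[2]+u[2]*.2])^m)
    r=minimize(f,[0,0,0],method="Nelder-Mead",options=dict(initial_simplex=[[0,0,0],[1,0,0],[0,1,0],[0,0,1]],maxiter=200))
    u=r.x;return np.array([x0[0]+u[0]*.01,x0[1]+u[1]*.01,x0[2]+u[2]*.2]),r.fun,np.count_nonzero(m)
if __name__=="__main__":
    st,w=pickle.load(open("pics/door1.pkl","rb"));print("check",sil(w,st,[.479,.325,-.34]))
    st=bot.get_state();w=snapshot("wrist");pickle.dump((st,w),open("pics/door2.pkl","wb"))
    print("now",sil(w,st,[.479,.318,.1]),sil(w,st,[.475,.322,.2]))
E
python3 sil.py
```

```text
21.43 q [ 0.076  0.782 -1.273  2.268  1.676  1.145 -0.546] p [0.43   0.3145 0.1264] F [ 0.4  0.7 -0.2] gap 0.903 0.0
[[-0.819 -0.105  0.564]
 [-0.091  0.994  0.053]
 [-0.566 -0.008 -0.824]] tilt 34.48233476387263
check (array([ 0.47987212,  0.32105842, -0.34547887]), np.float64(504.0), np.int64(6457))
now (array([0.48220469, 0.31230223, 0.0877938 ]), np.float64(426.0), np.int64(6632)) (array([0.48172417, 0.3129771 , 0.11847952]), np.float64(411.0), np.int64(6632))
```

Emit:
servo_tool(steps=[[[0.0048,-0.0068,0.035,0,0.65],[0.0048,-0.0068,0.07,0,0.6],[0.0048,-0.0068,0.0975,0,0.6],[0.0048,-0.0068,0.0975,0,0.6],[0.0048,-0.0068,0.0975,0,0],[0.0048,-0.0068,0.0975,0,0],[0.0048,-0.0068,0.0975,0,0],[0.0048,-0.0068,0.0975,0,0]]])

```text
time_s: 22.48
ee_pos: [0.4818, 0.3113, 0.0418]
tcp_rot: [-0.051, 0.954, 0.011, 0.295]
contact_force: [-1.9, -0.8, 3.5]
finger_gap: 0.434
gripper_force: 30.0
```

```bash
python3 s.py
```

```text
22.48 q [ 0.031  0.951 -1.089  2.212  1.903  1.123 -0.597] p [0.4818 0.3113 0.0418] F [-1.9 -0.8  3.5] gap 0.434 30.0
[[-0.821 -0.103  0.562]
 [-0.09   0.995  0.051]
 [-0.564 -0.009 -0.826]] tilt 34.339020377504546
```

Emit:
servo_tool(steps=[[[-0.028,-0.0005,-0.041,0,0],[-0.056,-0.001,-0.083,0,0],[-0.074,-0.06,-0.082,-0.01,0],[-0.092,-0.12,-0.081,-0.02,0],[-0.11,-0.18,-0.08,-0.03,0],[-0.127,-0.24,-0.079,-0.03,0],[-0.145,-0.3,-0.078,-0.03,0],[-0.162,-0.356,-0.077,-0.03,0],[-0.162,-0.356,-0.077,-0.03,0]]])

```text
time_s: 23.6
ee_pos: [0.6096, -0.039, 0.1992]
tcp_rot: [-0.059, 0.954, 0.004, 0.295]
contact_force: [-0.6, 0.7, -0.6]
finger_gap: 0.434
gripper_force: 30.0
```

```bash
python3 s.py "(.6084,-.0322,.093)"; python3 - <<'E'
from sil import *
s1,t=pickle.load(open("pics/tray1.pkl","rb"))
tes=np.array([.767,-.032]);c,s=np.cos(.146),np.sin(.146)
def loc(q): d=np.array(q)[:2]-tes;return np.round([c*d[0]+s*d[1],-s*d[0]+c*d[1]],4)
print("junction",loc(onz(t,(420,285),.05,s1)))
st=bot.get_state();w=snapshot("wrist");pickle.dump((st,w),open("pics/hover.pkl","wb"))
p=st["ee_pos"];print("door held",sil(w,st,[p[0],p[1],.13],z0=p[2]-.0418),p)
bay=np.array([.6119,-.0564]);ex=np.array([c,s]);ey=np.array([-s,c])
pr=[np.r_[bay+a*.027*ex+b*.058*ey,.066] for a,b in((-1,-1),(-1,1),(1,1),(1,-1))]
px=proj(w,pr,st);print(px.round(0).tolist())
im=w["img"].copy();cv2.polylines(im,[px.astype(int)],True,(0,0,255),1)
cv2.imwrite("pics/hover.png",im)
E
```

```text
23.6 q [ 1.102  0.715 -1.367  2.123  1.454  0.629  0.547] p [ 0.6096 -0.039   0.1992] F [-0.6  0.7 -0.6] gap 0.434 30.0
[[-0.819 -0.116  0.562]
 [-0.11   0.993  0.043]
 [-0.563 -0.026 -0.826]] tilt 34.29210934133424
to (.6084,-.0322,.093) tool shift [0.06   0.0098 0.0874]
junction [-0.1292  0.0594]
door held (array([ 0.61031068, -0.03871928,  0.13013682]), np.float64(813.0), np.int64(15714)) [ 0.60962515 -0.03904796  0.19921378]
[[194.0, 90.0], [398.0, 87.0], [389.0, 164.0], [216.0, 165.0]]
```

View pics/hover.png

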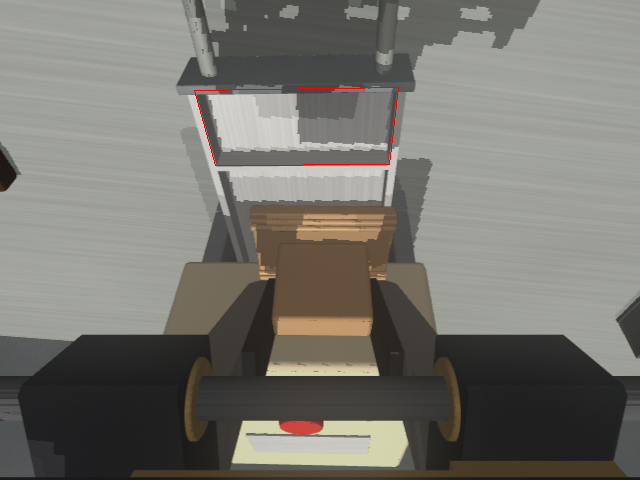

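The outline drawn from my bay estimate sits on the bay within about 1 mm: its corners are at (195,90), (398,87), (389,164) and (216,165). The door is held straight. Next I'll lower to just above the walls and check the alignment.

Emit:
servo_tool(steps=[[[0.023,0.001,0.033,0,0],[0.0445,0.002,0.065,0,0],[0.0445,0.002,0.065,0,0]]])

```text
time_s: 24.02
ee_pos: [0.6059, -0.0301, 0.1181]
tcp_rot: [-0.066, 0.954, 0.008, 0.292]
contact_force: [0.5, 0.2, -0.9]
finger_gap: 0.43
gripper_force: 30.0
```

```bash
python3 s.py "(.6078,-.0325,.093)"
```

```text
24.02 q [ 0.971  0.802 -1.195  2.177  1.768  0.595  0.281] p [ 0.6059 -0.0301  0.1181] F [ 0.5  0.2 -0.9] gap 0.43 30.0
[[-0.82  -0.131  0.557]
 [-0.122  0.991  0.053]
 [-0.559 -0.025 -0.829]] tilt 34.01694645649287
to (.6078,-.0325,.093) tool shift [ 0.0127 -0.002   0.0217]
```

Emit:
servo_tool(steps=[[[0,0,0,0,0],[0,0,0,0,0]]])

```text
time_s: 24.28
ee_pos: [0.6088, -0.0318, 0.1221]
tcp_rot: [-0.065, 0.953, 0.006, 0.296]
contact_force: [0.7, -0.8, -1.6]
finger_gap: 0.434
gripper_force: 30.0
```

```bash
python3 s.py "(.6078,-.0325,.093)"
```

```text
24.27 q [ 0.975  0.799 -1.2    2.173  1.768  0.595  0.282] p [ 0.6088 -0.0318  0.1221] F [ 0.7 -0.8 -1.6] gap 0.434 30.0
[[-0.817 -0.128  0.563]
 [-0.12   0.991  0.05 ]
 [-0.565 -0.027 -0.825]] tilt 34.4199189512141
to (.6078,-.0325,.093) tool shift [0.0173 0.0002 0.0234]
```

Emit:
servo_tool(steps=[[[0.006,0,0.008,-0.005,0],[0.0115,0,0.0155,-0.01,0],[0.0173,0.0002,0.0234,-0.01,0],[0.0173,0.0002,0.0234,-0.01,0],[0.0173,0.0002,0.0234,-0.01,0]]])

```text
time_s: 24.9
ee_pos: [0.6075, -0.0332, 0.0923]
tcp_rot: [-0.069, 0.953, 0.005, 0.295]
contact_force: [-0.8, 0.2, 0.1]
finger_gap: 0.433
gripper_force: 30.0
```

```bash
python3 s.py
```

```text
24.9 q [ 0.951  0.86  -1.162  2.185  1.887  0.619  0.21 ] p [ 0.6075 -0.0332  0.0923] F [-0.8  0.2  0.1] gap 0.433 30.0
[[-0.816 -0.135  0.562]
 [-0.129  0.99   0.05 ]
 [-0.564 -0.032 -0.825]] tilt 34.367259356885725
```

Emit:
servo_tool(steps=[[[0.0008,0,0.0012,0,0],[0.0008,0,0.0012,0,0.55],[0.0008,0,0.0012,0,0.55],[0.0008,0,0.0012,0,0.55],[-0.017,-0.001,-0.025,0,0.55],[-0.045,-0.0025,-0.066,0,0.55],[-0.073,-0.004,-0.107,0,0.55],[-0.073,-0.004,-0.107,0,0.8]]])

```text
time_s: 25.9
ee_pos: [0.6088, -0.0328, 0.2246]
tcp_rot: [-0.069, 0.952, 0.004, 0.297]
contact_force: [0.7, -1.1, -0.3]
finger_gap: 0.637
gripper_force: 0.0
```

```bash
python3 s.py "np.array([.458,-.316,.042])-.1*M[:,2]"; python3 - <<'E'
from sil import *
st=bot.get_state();w=snapshot("wrist");pickle.dump((st,w),open("pics/placed.pkl","wb"))
x,e,n=sil(w,st,[.608,-.0325,.13],z0=.05);print("door in bay",x,e,n)
c,s=np.cos(.145),np.sin(.145);d=x[:2]-np.array([.6119,-.0564]);print("bay coords",c*d[0]+s*d[1],-s*d[0]+c*d[1])
E
```

```text
25.9 q [ 1.111  0.619 -1.357  2.11   1.313  0.567  0.653] p [ 0.6088 -0.0328  0.2246] F [ 0.7 -1.1 -0.3] gap 0.637 0.0
[[-0.814 -0.134  0.566]
 [-0.13   0.99   0.049]
 [-0.567 -0.034 -0.823]] tilt 34.60213438885484
to np.array([.458,-.316,.042])-.1*M[:,2] tool shift [ 0.2629 -0.254  -0.0488]
door in bay [ 0.6174136  -0.03237085  0.1537863 ] 1320.0 5900
bay coords 0.008927767746322783 0.02298031727022983
```

```bash
sed -i 's/(5,70,40)/(5,SAT,40)/; s/^def box/SAT=110\ndef box/' sil.py; python3 - <<'E'
import sil
from sil import *
c,s=np.cos(.145),np.sin(.145)
for nm,f,x0,z0 in(("placed","placed",[.608,-.0325,.13],.05),("door2","door2",[.479,.318,.1],0)):
    st,w=pickle.load(open(f"pics/{f}.pkl","rb"))
    for S in(90,110,130):
        sil.SAT=S;x,e,n=sil.sil(w,st,x0,z0=z0);d=x[:2]-np.array([.6119,-.0564]);print(nm,S,x.round(4),e,n,np.round([c*d[0]+s*d[1],-s*d[0]+c*d[1]],4))
st,w=pickle.load(open("pics/placed.pkl","rb"))
hsv=cv2.cvtColor(w["img"],cv2.COLOR_BGR2HSV)
for p in proj(w,pose([.608,-.0325,.14],box(.024,.031,0,.006)[1::2]+box(.007,.02,0,.046)[1::2])+[0,0,.05],st):print(p.round(0),end=" ")
sub=hsv[60:200:6,200:420:6];print()
for r in sub: print("".join("#" if (5<=h<=28 and S>110) else ("+" if S>70 else ".") for h,S,v in r))
E
```

```text
Traceback (most recent call last):
AttributeError: 'function' object has no attribute 'sil'
```

```bash
cat > chk.py <<'E'
import sil as SL
from sil import proj,pose,box
import numpy as np,cv2,pickle
c,s=np.cos(.145),np.sin(.145)
for f,x0,z0 in(("placed",[.608,-.0325,.13],.05),("door2",[.479,.318,.1],0)):
    st,w=pickle.load(open(f"pics/{f}.pkl","rb"))
    for S in(90,110,130):
        SL.SAT=S;x,e,n=SL.sil(w,st,x0,z0=z0);d=x[:2]-np.array([.6119,-.0564]);print(f,S,x.round(4),e,n,np.round([c*d[0]+s*d[1],-s*d[0]+c*d[1]],4))
st,w=pickle.load(open("pics/placed.pkl","rb"))
hsv=cv2.cvtColor(w["img"],cv2.COLOR_BGR2HSV)
for p in proj(w,pose([.608,-.0325,.14],box(.024,.031,0,.006)[1::2]+box(.007,.02,0,.046)[1::2])+[0,0,.05],st):print(p.round(0),end=" ")
print()
for r in hsv[60:260:6,200:440:6]: print("".join("#" if (5<=h<=28 and S>110) else ("+" if S>70 else ".") for h,S,v in r))
E
python3 chk.py
```

```text
placed 90 [ 0.618  -0.0322  0.1525] 1776.0 5430 [0.0095 0.023 ]
placed 110 [ 2.2669 -0.8221  5.4337] 2.0 2 [ 1.527  -0.9968]Traceback (most recent call last):
  File "chk.py", line 8, in <module>
    SL.SAT=S;x,e,n=SL.sil(w,st,x0,z0=z0);d=x[:2]-np.array([.6119,-.0564]);print(f,S,x.round(4),e,n,np.round([c*d[0]+s*d[1],-s*d[0]+c*d[1]],4))
                   ~~~~~~^^^^^^^^^^^^^^^
  File "sil.py", line 11, in sil
    n,lab,sts,_=cv2.connectedComponentsWithStats(m);i=1+np.argmax(sts[1:,4]);m=((lab==i)*255).astype(np.uint8)
                                                        ~~~~~~~~~^^^^^^^^^^^
    return _wrapfunc(a, 'argmax', axis=axis, out=out, **kwds)
    return bound(*args, **kwds)
ValueError: attempt to get argmax of an empty sequence
```

```bash
python3 - <<'E'
from sil import *
st,w=pickle.load(open("pics/placed.pkl","rb"))
hsv=cv2.cvtColor(cv2.GaussianBlur(w["img"],(3,3),0),cv2.COLOR_BGR2HSV)
print([p.round(0).tolist() for p in proj(w,pose([.608,-.0325,.14],box(.024,.031,0,.006)[1::2]+box(.007,.02,0,.046)[1::2])+[0,0,.05],st)])
for y in range(70,250,6): print(y,"".join("." if S<60 else str(min(9,S//14)) for h,S,v in hsv[y,220:430:5]))
E
```

```text
[[282.0, 62.0], [381.0, 63.0], [287.0, 128.0], [374.0, 129.0], [296.0, 122.0], [363.0, 123.0], [297.0, 141.0], [361.0, 142.0]]
70 ..........................................
76 .............7766767766666777777..........
82 .............7766666777777777777..........
88 .............7766666666677677776..........
94 .............7766666666666666674..........
100 .............777666666666666677...........
106 .............676666666666666677...........
112 .............577666666666666777...........
118 .............566666666666666677...........
124 .............466667777777777677...........
130 ................6677777777775.............
136 ................667777777777..............
142 ..........................................
148 ..........................................
154 ..........................................
160 ..........................................
166 ..........................................
172 ..........................................
178 ..........................................
184 ..........................................
190 ..........................................
196 ..........................................
202 ..........................................
208 ..........................................
214 ..........................................
220 ..........................................
226 ..........................................
232 ..........................................
238 ..........................................
244 ..........................................
```

The measured map (plate x 285–377 and rows to 128, web to row 141) matches the prediction for the door flat in the bay. Now to the holder.

Emit:
servo_tool(steps=[[[0.037,-0.036,-0.007,0.01,0.8],[0.075,-0.072,-0.014,0.02,0.6],[0.112,-0.109,-0.021,0.03,0.5],[0.15,-0.145,-0.028,0.04,0.5],[0.188,-0.181,-0.035,0.05,0.5],[0.225,-0.218,-0.042,0.055,0.5],[0.263,-0.254,-0.049,0.055,0.5],[0.263,-0.254,-0.049,0.055,0.5],[0.263,-0.254,-0.049,0.055,0.5]]])

```text
time_s: 27.08
ee_pos: [0.3991, -0.3197, 0.1207]
tcp_rot: [-0.043, 0.955, 0.014, 0.294]
contact_force: [0.4, 0.9, 0.1]
finger_gap: 0.498
gripper_force: 0.0
```

```bash
python3 s.py "np.array([.458,-.316,.042])"; python3 - <<'E'
from sil import *
st=bot.get_state();w=snapshot("wrist");pickle.dump((st,w),open("pics/hol.pkl","wb"))
print("pred top,base",proj(w,[[.458,-.316,.046],[.458,-.316,0],[.435,-.316,0],[.458,-.293,0],[.458,-.339,0]],st).round(0).tolist())
g=cv2.cvtColor(w["img"],cv2.COLOR_BGR2GRAY);g=cv2.blur(g,(3,3))
for y in range(140,290,5): print(y,"".join("%X"%(v//16) for v in g[y,230:420:4]))
E
```

```text
27.07 q [ 1.961  0.985 -1.406  2.242  1.217  0.506  1.493] p [ 0.3991 -0.3197  0.1207] F [0.4 0.9 0.1] gap 0.498 0.0
[[-0.823 -0.091  0.561]
 [-0.074  0.996  0.053]
 [-0.563  0.002 -0.826]] tilt 34.2906413790405
to np.array([.458,-.316,.042]) tool shift [-0.0044 -0.0018  0.0982]
pred top,base [[318.0, 264.0], [319.0, 212.0], [322.0, 188.0], [351.0, 214.0], [286.0, 210.0]]
140 999999999999976666669999999999999999966666666899
145 999999999999966666669999999999999999996666668999
150 999999999999996666669999999999999999986666669999
155 999999999999996666669999999999999999966666699999
160 999999999999999776689999999999999999986769999999
165 999999999999999999999999999999999999999999999999
170 999999999999999999999999999999999999999999999999
175 999999999999999999999999999999999999999999999999
180 999999999999999999999999999999999999999999999999
185 999999999999999877889999999999999999999999999999
190 999999999999865555555568999999999999999999999999
195 999999999997555555555555589999999999999999999999
200 999999999985557999998655459999999999999999999999
205 99999999995588999667999854799999
[... 164 characters left out ...]
99999999999
225 999999999996699555554587679999999999999999999999
230 99999999999BA87555554799B99999999999999998777899
235 999999999999965555554568999999999999986555555556
240 9999999999999B7555554689999999999999655555555555
245 9999999999999965555548A9999999999995555789989875
250 999999999999996555554899999999999984588798768987
255 9999999999999968999858999999999999769966876B9866
260 99999999999999899999999999999999998978AB5555558B
265 999999999999999999999999999999999999669645555595
270 999999999999999999999999999999999999B9774555558A
275 999999999999999999999999999999999999966845555489
280 9999986633699999999999999999999999996336445554A9
285 999444433369999999999999999999999999633344444489
```

```bash
python3 - <<'E'
from sil import *
for k in range(2):
    st=bot.get_state();w=snapshot("wrist")
    g=cv2.blur(cv2.cvtColor(w["img"],cv2.COLOR_BGR2GRAY),(3,3))
    print(st["ee_pos"].round(4))
    for y in (190,195,200,205,210,235,240,245,248,251,254,257,260,263): print(y,"".join("%X"%(v//16) for v in g[y,254:350:2]))
    print(onz(w,(301.5,211),.006,st),onz(w,(301,255.5),.046,st),"h2",onz(w,(396,258),.006,st))
    if k==0:
        a,b=pickle.load(open("pics/ab2.pkl","rb"))
        print("in scene/side pred for wrist pos",proj(a,[[.455,-.327,.012],[.458,-.316,.012]]).round(1).tolist(),proj(b,[[.455,-.327,.046],[.458,-.316,.046]]).round(1).tolist())
E
```

```text
[ 0.3995 -0.3193  0.1211]
190 999999999998865555555555555555555579999999999999
195 999999998865555555555555555555555555569999999999
200 999999997555567889999988889998775555445789999999
205 999999974568987788998866667999999987544589999999
210 9999999679998665568888ABB99999966657985468999999
235 999999999999866555555555555544566699999999999999
240 999999999999ABCB755555555555458A9999999999999999
245 9999999999999999655555555555459A9999999999999999
248 999999999999999855555555555545899999999999999999
251 999999999999999855556666555445999999999999999999
254 999999999999999856899999998646999999999999999999
257 999999999999999889999999999986999999999999999999
260 999999999999999999999999999998999999999999999999
263 999999999999999999999999999999999999999999999999
[ 0.45296202 -0.327976    0.006     ] [ 0.45178408 -0.32699763  0.046     ] h2 [ 0.49748826 -0.25185536  0.006     ]
in scene/side pred for wrist pos [[330.2, 141.6], [330.7, 144.9]] [[396.8, 181.2], [394.5, 182.9]]
[ 0.3998 -0.3192  0.1214]
190 999999999988765555555555555555555577899999999999
195 999999998755555555555555555555555555568999999999
200 999999987555567899999987789999876555445689999999
205 999999975579977778998866668999999998644589999999
210 9999999679998665678888BCB97899966657986468999999
235 999999999999866555555555555544566699999999999999
240 999999999999ABCB755555555555459BA999999999999999
245 999999999999999965555555555545999999999999999999
248 999999999999999855555555555545899999999999999999
251 999999999999999855566777655446999999999999999999
254 999999999999999867999999998756999999999999999999
257 999999999999999889999999999987999999999999999999
260 999999999999999999999999999998999999999999999999
263 999999999999999999999999999999999999999999999999
[ 0.45345396 -0.32794525  0.006     ] [ 0.45234318 -0.32693115  0.046     ] h2 [ 0.49790368 -0.25171754  0.006     ]
```

Emit:
servo_tool(steps=[[[0.0007,-0.012,0.02,0,0.5],[0.001,-0.012,0.05,0,0.5],[0.001,-0.012,0.08,0,0.5],[0.0014,-0.012,0.095,0,0.5],[0.0014,-0.012,0.095,0,0.5]]])

```text
time_s: 27.85
ee_pos: [0.4534, -0.3265, 0.0422]
tcp_rot: [-0.045, 0.955, 0.013, 0.294]
contact_force: [0.2, -0.4, -0.2]
finger_gap: 0.498
gripper_force: 0.0
```

```bash
python3 s.py; python3 - <<'E'
from sil import *
st=bot.get_state();w=snapshot("wrist");g=cv2.blur(cv2.cvtColor(w["img"],cv2.COLOR_BGR2GRAY),(3,3))
print(proj(w,[[.453,-.326,.046],[.444,-.326,.046],[.462,-.326,.046],[.453,-.317,.046],[.453,-.335,.046]],st).round(0).tolist())
for y in range(200,350,5): print(y,"".join("%X"%(v//16) for v in g[y,236:404:4]))
E
```

```text
27.85 q [ 1.708  1.015 -1.144  2.175  1.526  0.359  1.21 ] p [ 0.4534 -0.3265  0.0422] F [ 0.2 -0.4 -0.2] gap 0.498 0.0
[[-0.823 -0.094  0.56 ]
 [-0.079  0.996  0.052]
 [-0.563 -0.001 -0.827]] tilt 34.240032806143624
[[322.0, 329.0], [324.0, 317.0], [320.0, 339.0], [345.0, 330.0], [299.0, 328.0]]
200 555556777777779BBBBBBBBBBBBBBBAAA99A9AA966
205 55555677777777ABBBBBBBBBBBBBBBBAAAAAAA8556
210 66A66667777777ABAABBBAABBBBBBBBAAAAAAA6667
215 AAA666677777669786665666778BBBBAAAAAA96667
220 AAAA6567776555556666666665558BBAAAAAA86677
225 99996556765555566666666666655569AAAAA66667
230 AAAA76667555556666666666665555589AAA966677
235 AAAA8666655556679BBBABBA876665557AAA655677
240 AAAA866655556BBBBBBA779ABBBB75556AAA666677
245 BAAAA76655677878AAA8778BBBBBBB7558A8666777
250 BBAAA966567777769AA8778BBB8777B759A6666777
255 BBBBBA6667777778AA9AEEA77A877ABB8AA9677777
260 BBBBBBBA6666CED985666666677AAABBABB977779A
265 BBBBBBBB76777CB95566666657AED99AABBBBBBBBB
270 BBBBBBBB96778BB856666666569B8778BBBBBBBBBB
275 BBBBBBBBB88C9AB85666666658BB877BBBBBBBBBBB
280 BBBA87633B9C9776566666665787CEECBBB33578AB
285 B75554333BBB9776566666665677BBBBBBB3334444
290 655554333BBBAB96566666665677BBBBBBB3334444
295 555543333ABBCDD65666666659EDBBBBBBB3333444
300 554443333ABBBBB66666666657BBBBBBBBB3333344
305 444433333ABBBBB56666666657BBBBBBBBB3333344
310 444333333ABBBBB56666666657BBBBBBBBB3333334
315 4443333339BBBBB56666666657BBBBBBBBA3333334
320 4433333339BBBBB56666666656BBBBBBBBA3333333
325 443333333BBBBBB69BBBBBBA76CCCBBBBBB3333333
330 433333335BBBBBBBBBBBBBBBB8BBBBBBBBB6333333
335 433333339BBBBBBBBBBBBBBBBBBBBBBBBBBA333333
340 33333333BBBBBBBBBBBBBBBBBBBBBBBBBBBB333333
345 33333335BBBBBBBBBBBBBBBBBBBBBBBBBBBB633333
```

Emit:
servo_tool(steps=[[[-0.0037,-0.002,0.0025,0,0.5],[-0.0037,-0.002,0.0025,0,0],[-0.0037,-0.002,0.0025,0,0],[-0.0037,-0.002,0.0025,0,0],[-0.0037,-0.002,0.0025,0,0],[-0.0037,-0.002,0.0025,0,0]]])

```text
time_s: 28.65
ee_pos: [0.4569, -0.3299, 0.0423]
tcp_rot: [-0.043, 0.955, 0.013, 0.294]
contact_force: [-3.1, 0.5, 4.0]
finger_gap: 0.189
gripper_force: 30.0
```

```bash
python3 s.py "(.457,-.328,.142)" "(.6163,-.087,.18)"; python3 - <<'E'
from sil import *
st=bot.get_state();w=snapshot("wrist");pickle.dump((st,w),open("pics/hg.pkl","wb"));g=cv2.blur(cv2.cvtColor(w["img"],cv2.COLOR_BGR2GRAY),(3,3))
p=st["ee_pos"];print(proj(w,[[p[0]+a,p[1],.046] for a in(-.009,0,.009)],st).round(0).tolist())
for x in (308,314,320,326): print(x,"".join("%X"%(v//16) for v in g[290:350:1,x]))
E
```

```text
28.65 q [ 1.704  1.019 -1.145  2.166  1.52   0.363  1.214] p [ 0.4569 -0.3299  0.0423] F [-3.1  0.5  4. ] gap 0.189 30.0
[[-0.823 -0.09   0.561]
 [-0.075  0.996  0.05 ]
 [-0.563 -0.001 -0.826]] tilt 34.281159446866674
to (.457,-.328,.142) tool shift [-0.0564  0.0018 -0.0822]
to (.6163,-.087,.18) tool shift [-0.2269  0.2274 -0.0122]
[[323.0, 317.0], [321.0, 329.0], [319.0, 339.0]]
308 5555555555555555556666666666679ABBBBBBBBBBBBBBBCCBBBBBBCCBBB
314 66666666666666666666666666679ABBBBBBBBBBBBBBBBBBBBBBBBBBCCBB
320 6666666666666666666666666668ABBBBBBBBBBBBBBBBBBBBBBBBBBBCCBB
326 66666666666666666666666666689BBBBBBBBBBBBBBBBBBBBBCBBBBBCCBB
```

Emit:
servo_tool(steps=[[[-0.028,0,-0.041,0,0],[-0.056,0,-0.083,0,0],[-0.09,0.045,-0.069,0,0],[-0.125,0.09,-0.055,0,0],[-0.159,0.135,-0.041,0,0],[-0.193,0.181,-0.026,0,0],[-0.227,0.226,-0.012,0,0],[-0.227,0.226,-0.012,0,0],[-0.227,0.226,-0.012,0,0],[-0.227,0.226,-0.012,0,0]]])

```text
time_s: 29.95
ee_pos: [0.6157, -0.0905, 0.1789]
tcp_rot: [-0.042, 0.955, 0.013, 0.294]
contact_force: [0.0, -0.8, -1.6]
finger_gap: 0.185
gripper_force: 30.0
```

```bash
python3 s.py "(.6166,-.0886,.125)" "(.6166,-.0886,.0930)"
```

```text
29.95 q [ 1.082  0.616 -1.149  2.106  1.335  0.411  0.666] p [ 0.6157 -0.0905  0.1789] F [ 0.  -0.8 -1.6] gap 0.185 30.0
[[-0.824 -0.087  0.56 ]
 [-0.072  0.996  0.048]
 [-0.562 -0.    -0.827]] tilt 34.181220907751836
to (.6166,-.0886,.125) tool shift [0.0294 0.0019 0.0451]
to (.6166,-.0886,.0930) tool shift [0.0474 0.0019 0.0716]
```

Emit:
servo_tool(steps=[[[0.01,0.001,0.015,0,0],[0.02,0.0015,0.03,0,0],[0.0294,0.0019,0.0451,0,0],[0.0294,0.0019,0.0451,0,0],[0.0294,0.0019,0.0451,0,0]]])

```text
time_s: 30.58
ee_pos: [0.6176, -0.0875, 0.1264]
tcp_rot: [-0.042, 0.955, 0.013, 0.295]
contact_force: [0.3, 1.0, -1.8]
finger_gap: 0.186
gripper_force: 30.0
```

```bash
python3 s.py "(.6166,-.0886,.0930)"
```

```text
30.57 q [ 0.964  0.662 -1.002  2.135  1.641  0.358  0.373] p [ 0.6176 -0.0875  0.1264] F [ 0.3  1.  -1.8] gap 0.186 30.0
[[-0.823 -0.088  0.561]
 [-0.073  0.996  0.05 ]
 [-0.563 -0.    -0.826]] tilt 34.29736131580073
to (.6166,-.0886,.0930) tool shift [ 0.0197 -0.001   0.0269]
```

Emit:
servo_tool(steps=[[[0.007,-0.001,0.009,0,0],[0.013,-0.001,0.018,0,0],[0.0197,-0.001,0.0269,0,0],[0.0197,-0.001,0.0269,0,0],[0.0197,-0.001,0.0269,0,0]]])

```text
time_s: 31.2
ee_pos: [0.6169, -0.0879, 0.0934]
tcp_rot: [-0.043, 0.955, 0.013, 0.295]
contact_force: [-0.4, -0.5, -1.6]
finger_gap: 0.187
gripper_force: 30.0
```

```bash
python3 s.py
```

```text
31.2 q [ 0.95   0.743 -0.988  2.147  1.842  0.399  0.218] p [ 0.6169 -0.0879  0.0934] F [-0.4 -0.5 -1.6] gap 0.187 30.0
[[-0.823 -0.089  0.562]
 [-0.074  0.996  0.05 ]
 [-0.564 -0.001 -0.826]] tilt 34.3243452563317
```

Emit:
servo_tool(steps=[[[0.0007,0,0.001,0,0],[0.0007,0,0.001,0,0.28],[0.0007,0,0.001,0,0.28],[0.0007,0,0.001,0,0.28],[-0.014,0,-0.021,0,0.28],[-0.037,0,-0.054,0,0.28],[-0.06,0,-0.088,0,0.28],[-0.06,0,-0.12,0,0.28],[-0.06,0,-0.12,0,0.28],[-0.06,0,-0.12,0,0.28]]])

```text
time_s: 32.45
ee_pos: [0.5984, -0.0897, 0.2248]
tcp_rot: [-0.043, 0.955, 0.013, 0.294]
contact_force: [-0.2, -0.5, 0.2]
finger_gap: 0.282
gripper_force: 0.0
```

```bash
python3 s.py; python3 - <<'E'
from sil import *
st=bot.get_state();w=snapshot("wrist");pickle.dump((st,w),open("pics/end.pkl","wb"))
b=snapshot("side");b0=ld("side1")
pr=lambda P:proj(w,P,st).round(0).tolist()
bx=lambda a,d,z:[*(np.array([.6119,-.0564])+a*np.array([.9895,.1445])+d*np.array([-.1445,.9895])),z]
print("holder top c, +-x, +-y",pr([bx(i,-.032+j,.096) for i,j in((0,0),(-.009,0),(.009,0),(0,-.009),(0,.009))]))
print("base +-y, back",pr([bx(0,-.055,.062),bx(0,-.009,.062),bx(.023,-.032,.062)]))
print("door plate R/L back, web top",pr([bx(.024,-.007,.056),bx(.024,.055,.056),bx(-.007,.004,.096),bx(.007,.004,.096),bx(-.007,.044,.096),bx(.007,.044,.096)]))
print("walls",pr([bx(0,-.058,.066),bx(0,.058,.066),bx(.027,0,.066),bx(-.027,0,.066)]))
hsv=cv2.cvtColor(cv2.blur(w["img"],(3,3)),cv2.COLOR_BGR2HSV)
for y in range(110,250,4): print(y,"".join("#" if S>80 else "%X"%(v//16) for h,S,v in hsv[y,220:440:4]))
# tester moved? align side images on the cream box region
t=b0["img"][135:262,115:235];r=cv2.matchTemplate(b["img"][125:272,105:245],t,cv2.TM_CCOEFF_NORMED);print("tester shift px",cv2.minMaxLoc(r)[3],"(10,10)=none",r.max())
E
```

```text
32.45 q [ 1.183  0.511 -1.233  2.107  1.043  0.404  0.914] p [ 0.5984 -0.0897  0.2248] F [-0.2 -0.5  0.2] gap 0.282 0.0
[[-0.823 -0.089  0.56 ]
 [-0.074  0.996  0.05 ]
 [-0.563 -0.001 -0.827]] tilt 34.23245926755637
holder top c, +-x, +-y [[322.0, 158.0], [321.0, 147.0], [322.0, 169.0], [308.0, 159.0], [336.0, 158.0]]
base +-y, back [[289.0, 129.0], [355.0, 126.0], [323.0, 155.0]]
door plate R/L back, web top [[357.0, 149.0], [441.0, 146.0], [378.0, 147.0], [377.0, 164.0], [443.0, 144.0], [439.0, 162.0]]
walls [[284.0, 133.0], [454.0, 125.0], [367.0, 161.0], [369.0, 93.0]]
110 AAAAAAAAAAAAAADA6CA598665567AA9A66A####################
114 AAAAAAAAAAAAAADC6C6AA6655688A966A59####################
118 AAAAAAAAAAAAAADC5C7AAC7555568988A8#####################
122 AAAAAAAAAAAAAACD5A99ABA8555567DCAA9####################
126 AAAAAAAAAAAAAACD689779855555567A9A9####################
130 AAAAAAAA999999BD88976A9555555686699####################
134 AAAAAA999999999D98ADCA95555556989AA####################
138 AAAAAA988899999DB7BAA995555558ACDBA####################
142 AAAAAA999998888CC6BA96755555577AAC##
[... 927 characters left out ...]
AAAAAAA98885557B666666666666666666666666666666666646
210 AAAA999999988855557666666666666666666666666666666666646
214 AAAAAAAAAA988755546566666666666666666666666666666666556
218 AAAAAAAAA9988655546566666666666666666666666666666666556
222 AAAAAAAAAA998655545656666666666666666666666666666666456
226 AAAAAAAAAAA98555545656666666666666666666666666666666456
230 AAAAAAAAAAA98555444656666666666666666666666666666666465
234 AAAAAAAAAAAA8555444656666666666666666666666666666665464
238 AAAAAA9999998544444656666666666666666666666666666665563
242 AAAAAAAAAAAA8444433656666666666666666666666666666664563
246 AAAAAA9999998544433556666666666666666666666666666664554
tester shift px (10, 10) (10,10)=none 0.9962404
```

```bash
python3 -c "
from rig import ticket
print(ticket.finish_job())"
```

```text
the job is handed in; nothing more can be done
None
```

I pulled the tray out to its stop (about 134 mm by my estimate) with no visible tester movement, packed the battery door and the right-most spring holder side by side in the front bay, and handed the job in at about 32 s; the final camera check matched both parts standing flat.

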